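# Put the examination things back in their holders

## Task

Get the examination station ready for the next patient: put the dropper bottle, the cream pot, the pen torch and the timer that stand about on the open worktop between the two sinks each into the holder that is shaped for it, sitting fully down on the holder's floor. Keep the bottle upright all the time, stand the timer on its foot, and leave the thermometer and the gauze pack where they lie.

Things in the scene. Friction and masses are not known exactly. Their poses are not given: they have to be found in the camera images.
- dropper_bottle: loose small brown dropper bottle, standing on the open worktop between the sinks (not one of the two like it at the back by the tap); 33 mm round glass body up to 70 mm high, then a narrower black cap (24 mm wide) and rubber teat, 102 mm high in all; about 70 g. Origin: centre of its underside, z up along the bottle
- cream_pot: loose low round cream pot with a tan lid, standing on the open worktop between the sinks (not the one by the tap); 62 mm in diameter, 35 mm high, about 70 g. Origin: centre of its underside, z up
- torch: loose slim grey pen torch with a dark end, lying flat; 15 mm wide, 16 mm high, 134 mm long along its own y. Origin: centre of its underside, z up
- clock_timer: loose white timer with a display and three keys, standing upright on its narrow foot; 20 mm thick along its own x, 62 mm wide along its own y, 64 mm high, about 70 g. Origin: centre of its underside, z up
- bottle_well: fixed holder of the dropper bottle: upright metal tube on a 70 mm square grey foot; the tube's bore is 50 mm wide, rim 34 mm above the worktop, inner floor 4 mm above the worktop. Origin: centre of its underside, at worktop height; z up. (Wall cabinets hang 0.62 m above the back of the worktop: over the rear things keep the wrist below them.)
- pot_dish: fixed holder of the cream pot: shallow round metal dish (flat pale round marks on the worktop are no holders), 86 mm outside (grey foot ring 90 mm), 78 mm inside, rim 10 mm above the worktop, inner floor 4 mm above the worktop. Origin: centre of its underside, at worktop height; z up
- torch_cradle: fixed holder of the pen torch: grey plate 40 x 158 mm, 4 mm thick (the torch lies on it), long along its own y; metal fences at both ends, up to 16 mm above the worktop, leave a space 32 mm wide and 150 mm long; the middle 86 mm has no walls, for the fingers. The torch may point either way. Origin: centre of its underside, at worktop height; z up
- timer_stand: fixed holder of the timer: grey plate 50 x 88 mm, 4 mm thick (the timer stands on it), two metal walls along its own y up to 22 mm above the worktop, low end stops up to 16 mm; the slot between is 34 mm wide along its own x, 78 mm long along its own y. The timer may face either way. Origin: centre of its underside, at worktop height; z up
- fever_thermometer: loose white digital thermometer, a bystander that is to stay where it lies; 20 x 119 mm (long along its own y), 11 mm high. Origin: middle of its underside
- gauze: loose white flat pack of gauze, a bystander that is to stay where it lies; 55 x 75 mm (long along its own y), 12 mm high. Origin: centre of its underside

How it is judged:
By the outcome, as a careful person would: the job done as asked, in the order asked, and still so for the second after the job is handed in, with the robot touching nothing.
It also fails if it takes over 115 s, if anything falls off the work surface, if the arm or the gripper's body presses on something with over 40 N, if the wrist force passes 120 N, or if a joint passes its speed limit or range.

## Robot

A 7-joint arm with a two-finger parallel gripper is mounted at the origin on a cart in front of the work surface, level with it; the furniture and walls round the work are solid. World frame = base frame: x ahead of the robot, y to its left, z up, the work surface at z = 0. Lengths are in m, angles in rad, forces in N, time in s.
With the tool pointing down it reaches from about 0.425 to 0.875 m from the base axis. Payload 8.4 kg.
Tool frame: the origin (TCP) lies on the centre line of the jaws, within the pads' length; the fingertips stand 17 mm ahead of it and the grasp point (between the pads) lies 2 mm behind it; z points along the fingers, y is the direction in which the jaws open and shut (so a half turn about z gives the same grasp; the last joint's range is limited). The gripper opens to 85 mm and grips with 20 to 120 N. Pads are 22 mm wide; open, the fingers measure 114 mm over their backs; the gripper's body (76 mm by 85 mm) begins 54 mm behind the grasp point. The pads swing forward as they close: fully open they stand 13 mm farther back than shut.
Start: joints at [1.044, 0.333, 0.04, 1.465, -0.013, 1.343, -0.059], TCP at [0.27, -0.591, 0.248] pointing down, gripper open.
Joint ranges: [-2.58, 2.58], [-0.38, 2.09], [-1.3, 1.39], [0.25, 2.4], [-1.5, 4.64], [0.08, 2.09], [-2.65, 2.65]. Speed limits (rad/s): [2.22, 2.22, 2.79, 2.79, 3.14, 3.14, 3.14].

## Interface

Orientations are given as a rotation vector (axis times angle).
In Python, from bench import telemetry, grab_frame, job gives the robot as it stands.
- The arm moves only by the tool carry_out, never from a script. Its argument "targets" is a list of rows, each a list of 3 entries, a list of its own where there are three numbers: the closure, from -1 (fully open) to 1 (shut), then the shift along the tool's x, y, z in mm, then the turn about the tool's z in degrees. A call has 1 to 5 rows; each row shifts and turns the commanded pose from where the row before left it, along the tool's axes as they then stand; what a row does not reach is not made up. A row lasts 1/10 s, in which the tool goes at most 50 mm and 8.59 degrees, less where a joint would pass 70% of its speed; a pose out of reach is approached as far as the arm can. A call is refused whole if a number of a shift passes 50 or a number of a turn 8.59, either way. A call with a gripper value outside its range is refused whole. The fingers move at their own pace and stop on an object; the grip force is fixed at half the most. Time passes only in rows, so rows that do not move let the fingers close. It gives the time, the measured TCP pose, the force and the opening at its end, in the units of the state.
- telemetry.get_obs(): the state, without advancing time (a new reading comes with each control period).
- grab_frame(name): name is "side" or "top" or "wrist"; returns a dict with "image" (384x512x3 uint8, red, green, blue), "K" (3x3 intrinsics, pixels), "world_to_cam" (4x4, takes a point from world to camera coordinates). Camera axes: x right, y up, looking along -z (the intrinsics and any distortion apply to the point x, -y, -z); pixel columns grow to the right and rows downward; lengths in m; the calibration is good to about 2 mm. A picture is of the moment at which its call begins. There is no depth.
- job.job_done(): hands the job in, once; it reports no verdict.
The state is a dict: "t": time; "joints": joint angles; "dq": joint speeds; "joint_torque": joint torques, N m; "eef_pos": TCP position; "eef_rot": TCP orientation; "force": force on the tool from outside, world axes, zero at the start; "torque": the same for the moment, N m; "width": opening from 0.0 (shut) to 1.0 (fully open).
Only numpy, scipy, OpenCV 4.12 (cv2) and the standard library are available. Lean on these libraries where they do the work, as an engineer would, in place of code of your own. Each camera call takes 0.05 s, during which the arm holds its last target.

## Working session

There is one attempt and no reset: what is moved stays moved. The work goes in short steps, Python scripts to look and compute and a tool call to move; the robot and the scene stay as the last step left them, time stands still between calls to the robot, and variables do not carry over. Pictures are saved under pics/ and viewed, and the job is handed in when it is done.

Besides the shell and the picture viewer there is one more tool, called after ">>>" as name(argument=value, ...) on one line, values as JSON. carry_out: Moves the arm, as the interface text tells. Its arguments: {"type":"object","properties":{"targets":{"type":"array"}},"required":["targets"]}

```bash
ls; mkdir -p pics; cat > h.py <<'E'
import numpy as np,cv2
from scipy.spatial.transform import Rotation as R
from bench import telemetry, grab_frame, job
def snap(n,f):
    d=grab_frame(n); cv2.imwrite(f'pics/{f}.png',d['image'][:,:,::-1]); np.savez(f'pics/{f}.npz',**{k:np.array(d[k]) for k in('image','K','world_to_cam')}); return d
def load(f): return dict(np.load(f'pics/{f}.npz',allow_pickle=True))
def px2w(d,u,v,z):
    T=d['world_to_cam'];K=d['K'];Rm=T[:3,:3];c=-Rm.T@T[:3,3]
    r=np.linalg.inv(K)@[u,v,1]; r=Rm.T@np.array([r[0],-r[1],-r[2]]); return c+r*(z-c[2])/r[2]
def w2px(d,p):
    T=d['world_to_cam'];q=T[:3,:3]@np.array(p)+T[:3,3];q=d['K']@[q[0],-q[1],-q[2]];return q[:2]/q[2]
def crop(f,x0,y0,x1,y1,s,o):
    im=load(f)['image'][y0:y1,x0:x1,::-1]; cv2.imwrite(f'pics/{o}.png',cv2.resize(im,None,fx=s,fy=s,interpolation=cv2.INTER_CUBIC))
E
python3 - <<'E'
from h import *
for n in('side','top','wrist'):
    d=snap(n,n+'0'); print(n,d.keys(),d['K'],d['world_to_cam'])
o=telemetry.get_obs();print(o)
E
```

```text
pics
side dict_keys(['image', 'K', 'world_to_cam']) [[460.19540099   0.         254.44616568]
 [  0.         460.19540099 186.21054815]
 [  0.           0.           1.        ]] [[-0.947155   -0.32065888 -0.00867627  0.47496636]
 [ 0.10817201 -0.34474575  0.93244259 -0.12725739]
 [-0.30198711  0.88222914  0.36121398 -0.82119684]
 [ 0.          0.          0.          1.        ]]
top dict_keys(['image', 'K', 'world_to_cam']) [[469.56491406   0.         254.83800473]
 [  0.         469.56491406 188.47134514]
 [  0.           0.           1.        ]] [[ 0.00856647 -0.99978626 -0.01881619 -0.05377209]
 [ 0.99683621  0.0070512   0.07916973 -0.51509173]
 [-0.07902013 -0.01943487  0.99668355 -0.99240482]
 [ 0.          0.          0.          1.        ]]
wrist dict_keys(['image', 'K', 'world_to_cam']) [[319.85627354   0.         254.36663278]
 [  0.         319.85627354 199.54937667]
 [  0.           0.           1.        ]] [[ 0.41498659 -0.90982602 -0.00165415 -0.64828385]
 [ 0.87433393  0.39929961 -0.27586228  0.03567785]
 [ 0.25164719  0.11303286  0.96119575 -0.37924786]
 [ 0.          0.          0.          1.        ]]
{'t': 0.15, 'joints': array([ 1.04376771,  0.33373156,  0.03989897,  1.46605226, -0.01340233,
        1.34329475, -0.05850291]), 'dq': array([-0.00026371, -0.00247248,  0.00022753, -0.00318848, -0.0006592 ,
        0.00041341, -0.00038363]), 'joint_torque': array([ 2.22664821e-03, -6.59042072e+01,  1.36717055e+00, -4.05868113e+01,
        1.70648075e-02,  9.80414537e-03,  3.37441904e-06]), 'eef_pos': array([ 0.26951664, -0.59113246,  0.2476447 ]), 'eef_rot': array([-3.06885712e+00, -6.66605594e-01,  5.35497027e-04]), 'force': array([0.28888221, 0.06564814, 0.06082836]), 'torque': array([ 0.0036002 , -0.05311398,  0.02714317]), 'width': 0.9977302181026488}
```

View pics/top0.png

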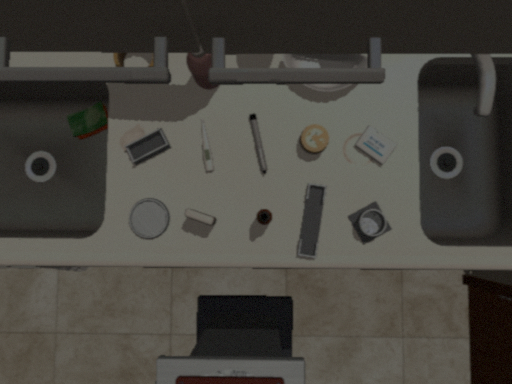

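View pics/side0.png

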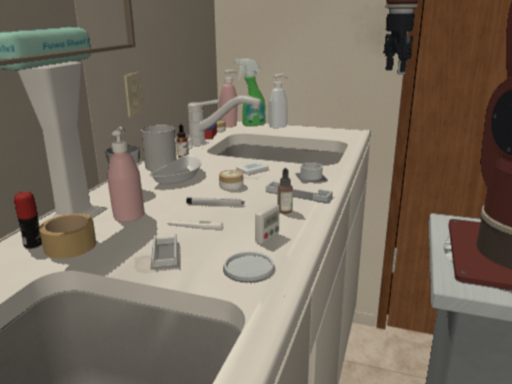

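View pics/wrist0.png

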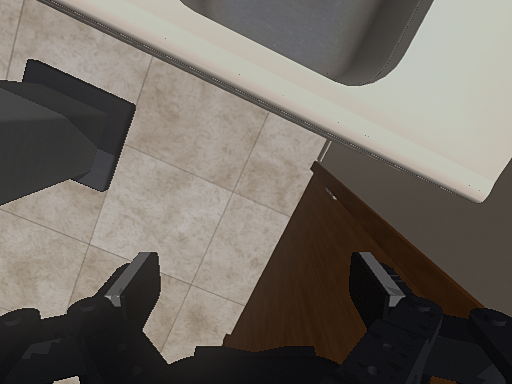

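```bash
python3 - <<'E'
from h import *
d=load('top0')
im=d['image'][:,:,::-1]; im=(255*(im/255.)**.6).astype('uint8')
def cr(x0,y0,s,o,w=130,h=100):
    c=cv2.resize(im[y0:y0+h,x0:x0+w],None,fx=s,fy=s,interpolation=cv2.INTER_CUBIC)
    for k in range(0,w,10):
        cv2.line(c,(k*s,0),(k*s,6),(0,0,255)); cv2.putText(c,str(x0+k),(k*s,18),0,.35,(0,0,255))
    for k in range(0,h,10):
        cv2.line(c,(0,k*s),(6,k*s),(0,0,255)); cv2.putText(c,str(y0+k),(8,k*s+4),0,.35,(0,0,255))
    cv2.imwrite(f'pics/{o}.png',c)
cr(110,105,6,'a',125,95);cr(110,170,6,'b',125,95)
cr(230,100,6,'c',130,95);cr(245,170,6,'e',160,95) if 0 else cr(285,170,6,'e',115,95)
cr(230,170,6,'f',70,70)
E
```

```text
(no output)
```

View pics/a.png

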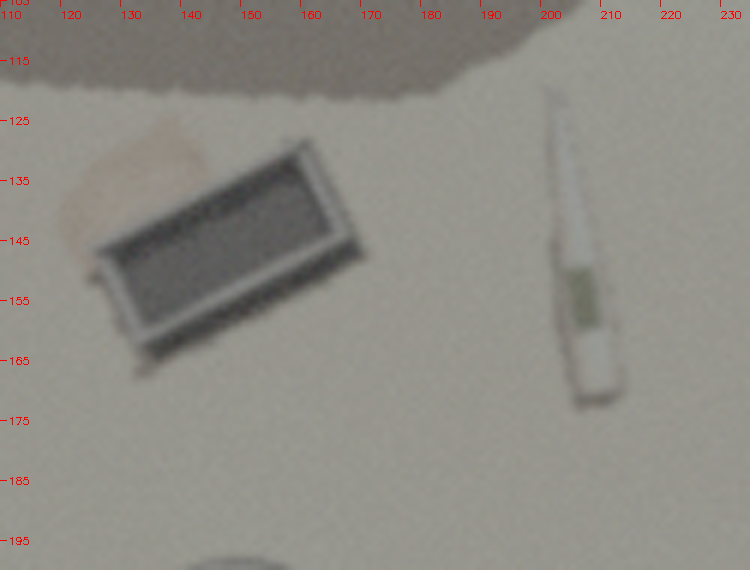

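View pics/b.png

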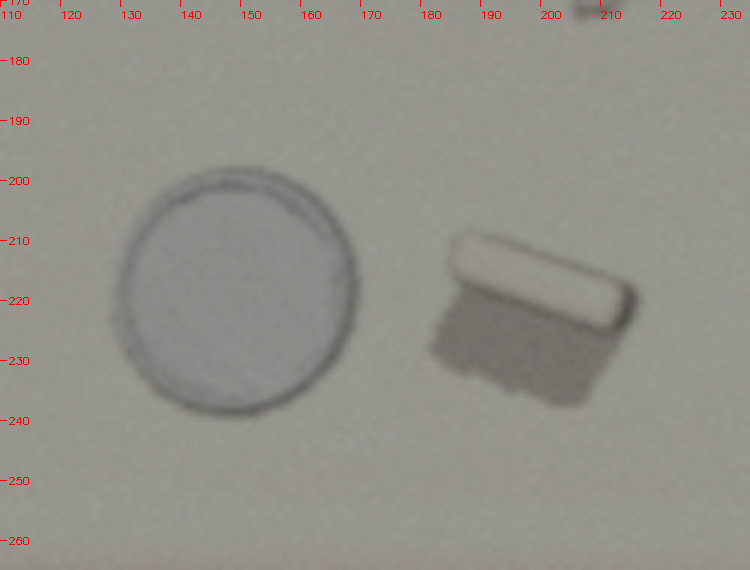

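View pics/c.png

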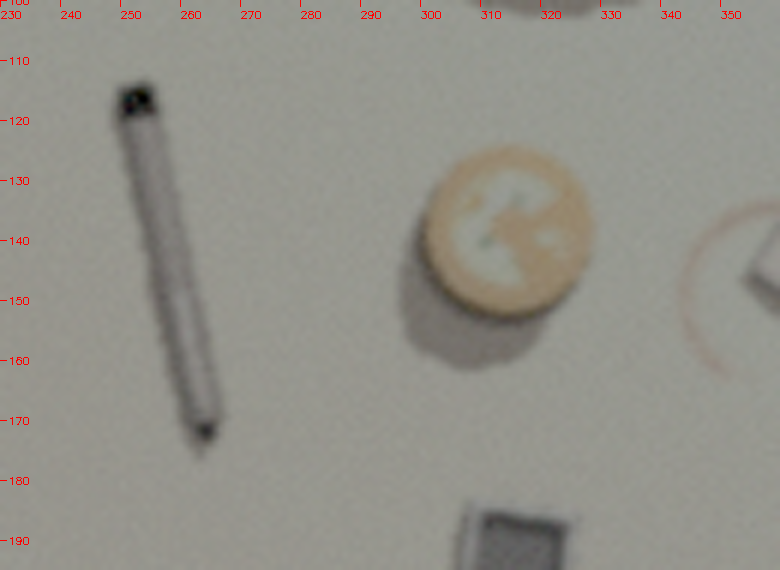

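View pics/e.png

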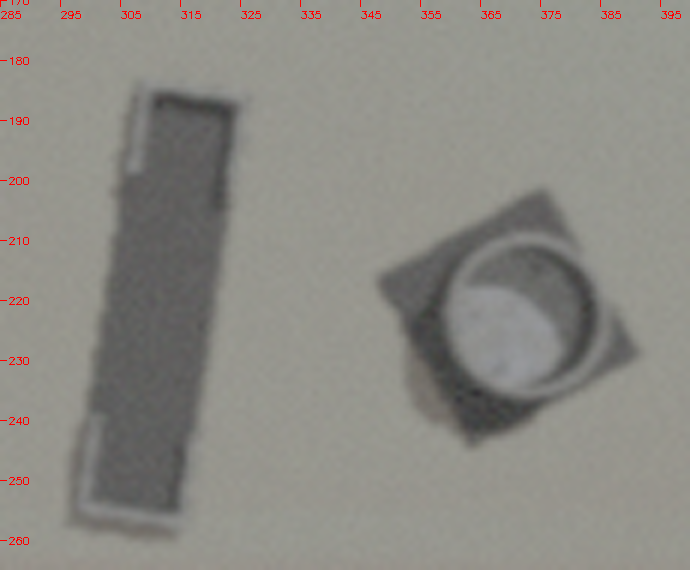

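View pics/f.png

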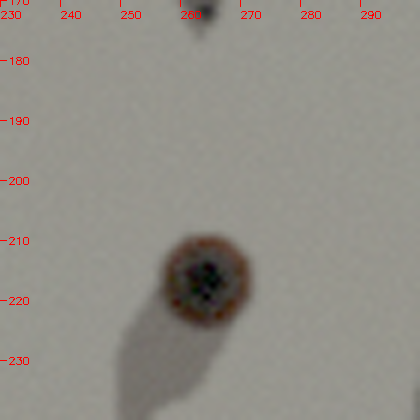

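```bash
python3 - <<'E'
from h import *
d=load('top0');T=d['world_to_cam'];print('cam',-T[:3,:3].T@T[:3,3])
def P(n,z,*pts):
    q=np.array([px2w(d,u-.4,v-.4,z) for u,v in pts]); print(n,q[:,:2].round(4).tolist(), 'mean',q.mean(0).round(4)[:2]); return q
def ang(a,b): v=b-a; print('   ang',np.degrees(np.arctan2(v[1],v[0])).round(1),'len',np.linalg.norm(v[:2]).round(4))
q=P('stand',.02,(126.5,147),(160,129),(168,144.5),(133,161.5));ang(q[0],q[1]);ang(q[3],q[2]);ang(q[0],q[3])
q=P('dish',.006,(129.7,218.6),(169.7,218.6),(149.5,197.7),(149.5,239.5))
q=P('timer',.064,(185.5,212.5),(214.5,221.3));ang(q[0],q[1])
q=P('torch',.014,(252.5,114.5),(263.5,173.5));ang(q[0],q[1])
q=P('pot',.035,(301,138.8),(328.5,138.8),(314.5,124.3),(314.5,153))
q=P('cradle',.016,(308,184.5),(324.5,187),(315.5,256),(298,253.5));ang(q[3],q[0]);ang(q[0],q[1]);ang(q[2],q[1])
q=P('wellrim',.034,(359,223),(385.5,223),(372,208),(372,236.5))
q=P('wellfoot',.004,(347.5,217),(375.5,201.5),(391,229),(363.5,244));ang(q[0],q[1]);ang(q[0],q[2])
q=P('bottleshoulder',.07,(257,216.7),(271.5,216.7),(264,209),(264,224.5))
q=P('bottle top',.102,(263.8,216.5))
q=P('therm',.008,(201,120),(208.5,171));
o=telemetry.get_obs();print(o['eef_pos'],R.from_rotvec(o['eef_rot']).as_matrix().round(3))
E
```

```text
cam [ 0.43550276 -0.06941584  1.02888145]
stand [[0.6052, 0.232], [0.6453, 0.1596], [0.6112, 0.1413], [0.5734, 0.2169]] mean [0.6088 0.1875]
   ang -61.0 len 0.0828
   ang -63.4 len 0.0845
   ang -154.5 len 0.0352
dish [[0.4495, 0.2244], [0.4502, 0.1367], [0.4956, 0.1821], [0.4044, 0.1797]] mean [0.4499 0.1807]
timer [[0.4622, 0.0926], [0.4446, 0.0325]] mean [0.4534 0.0626]
   ang -106.3 len 0.0626
torch [[0.6798, -0.0422], [0.5496, -0.0673]] mean [ 0.6147 -0.0548]
   ang -169.1 len 0.1326
pot [[0.6224, -0.147], [0.6227, -0.2056], [0.6539, -0.1758], [0.5919, -0.1757]] mean [ 0.6227 -0.176 ]
cradle [[0.5261, -0.1636], [0.5209, -0.1992], [0.373, -0.1796], [0.3779, -0.1423]] mean [ 0.4495 -0.1712]
   ang -8.2 len 0.1497
   ang -98.3 len 0.0359
   ang -7.6 len 0.1492
wellrim [[0.4439, -0.2691], [0.4443, -0.3246], [0.4757, -0.2967], [0.4158, -0.296]] mean [ 0.4449 -0.2966]
wellfoot [[0.4569, -0.2503], [0.4911, -0.3112], [0.4318, -0.3439], [0.3989, -0.2844]] mean [ 0.4447 -0.2975]
   ang -60.7 len 0.0698
   ang -105.0 len 0.0969
bottleshoulder [[0.4546, -0.0548], [0.4549, -0.0844], [0.4704, -0.069], [0.4389, -0.0692]] mean [ 0.4547 -0.0693]
bottle top [[0.4545, -0.0687]] mean [ 0.4545 -0.0687]
therm [[0.6684, 0.0718], [0.555, 0.0533]] mean [0.6117 0.0625]
[ 0.26951664 -0.59113246  0.2476447 ] [[ 0.91   0.415 -0.001]
 [ 0.415 -0.91   0.001]
 [-0.    -0.001 -1.   ]]
```

```bash
cat >> h.py <<'E'
def plan(p,th=None):
    o=telemetry.get_obs();M=R.from_rotvec(o['eef_rot']).as_matrix()
    d=M.T@(np.array(p)-o['eef_pos'])*1000; t0=np.degrees(np.arctan2(M[1,0],M[0,0]))
    print('t',round(o['t'],2),'pos',o['eef_pos'].round(4),'th',t0.round(2),'zdev',M[:,2].round(4),'shift mm',d.round(1),'turn',None if th is None else round((t0-th+180)%360-180,2),'w',round(float(o['width']),3),'F',o['force'].round(1))
E
python3 -c "
from h import *
plan([.4547,-.069,.2],None)"
```

```text
t 0.15 pos [ 0.2695 -0.5911  0.2476] th 24.51 zdev [-6.0e-04  1.1e-03 -1.0e+00] shift mm [ 385.1 -398.2   48.1] turn None w 0.998 F [0.3 0.1 0.1]
```

>>> carry_out(targets=[[-1,[32,-33,0],0],[-1,[32,-33,0],0],[-1,[32,-33,0],0],[-1,[32,-33,0],0],[-1,[32,-33,0],0]])

```text
t: 0.65
eef_pos: [0.347, -0.373, 0.2481]
eef_rot: [-3.07, -0.667, 0.0]
force: [0.8, -0.9, -0.1]
width: 1.0
```

>>> carry_out(targets=[[-1,[32,-33,0],0],[-1,[32,-33,0],0],[-1,[32,-33,0],0],[-1,[32,-33,0],0],[-1,[0,0,0],0]])

```text
t: 1.15
eef_pos: [0.4105, -0.1957, 0.2486]
eef_rot: [-3.066, -0.68, -0.002]
force: [0.8, -0.5, 0.4]
width: 0.999
```

```bash
python3 -c "
from h import *
plan([.4547,-.069,.15],None);snap('wrist','w1')"
```

```text
t 1.15 pos [ 0.4105 -0.1957  0.2486] th 25.0 zdev [ 9.e-04  1.e-03 -1.e+00] shift mm [ 93.5 -96.1  98.8] turn None w 0.999 F [ 0.8 -0.5  0.4]
```

View pics/w1.png

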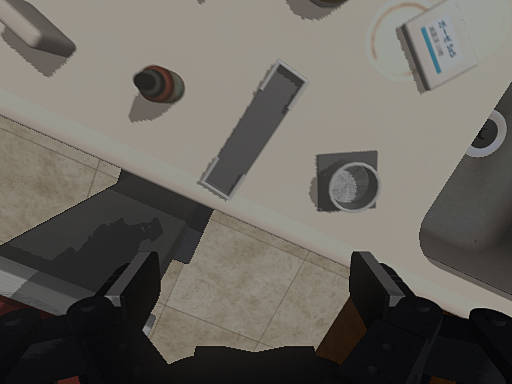

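```bash
python3 - <<'E'
from h import *
crop('w1',190,50,400,220,3.6,'w1a'); crop('w1',100,40,210,130,6,'w1b')
E
```

```text
(no output)
```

View pics/w1a.png

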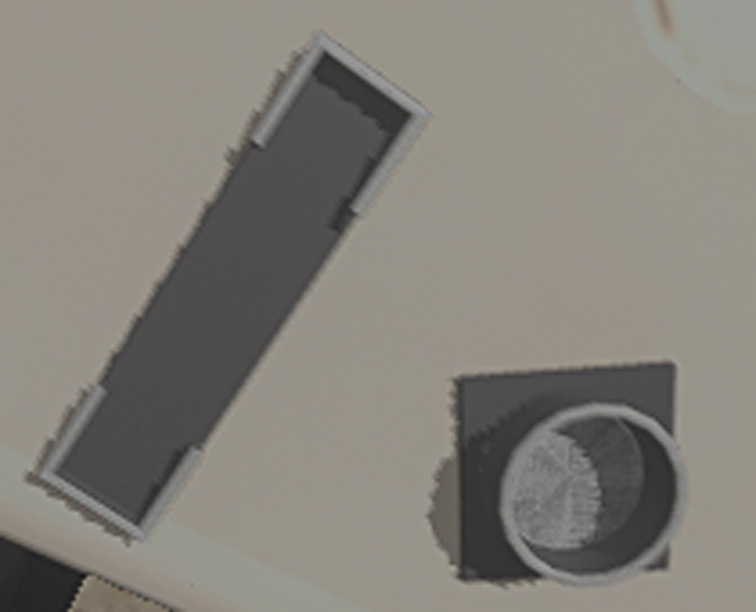

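View pics/w1b.png

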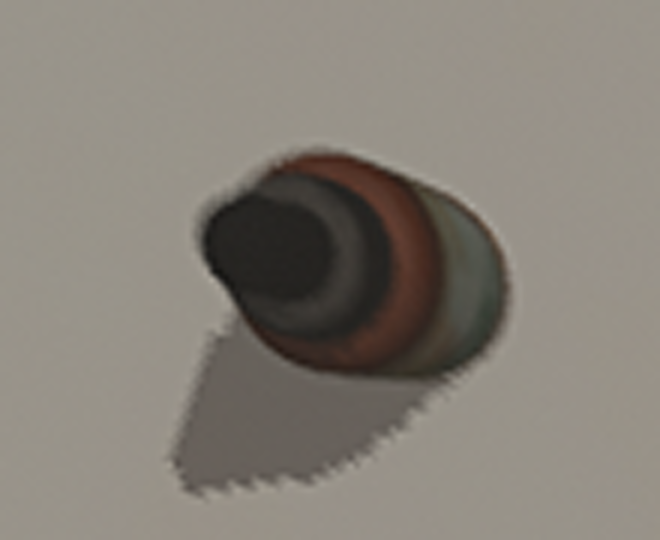

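```bash
cat >> h.py <<'E'
def CP(f,n,z,x0,y0,s,*pts):
    d=load(f); q=np.array([px2w(d,x0+(u+.5)/s-.5,y0+(v+.5)/s-.5,z) for u,v in pts]); print(n,q[:,:2].round(4).tolist(),'mean',q.mean(0).round(4)[:2]); return q
def ang(a,b): v=b-a; print('   ang',np.degrees(np.arctan2(v[1],v[0])).round(1),'len',np.linalg.norm(v[:2]).round(4))
E
python3 - <<'E'
from h import *
q=CP('w1','cradle',.016,190,50,3.6,(318,34),(428,113),(140,537),(37,476))
ang(q[3],q[0]);ang(q[2],q[1]);ang(q[0],q[1])
CP('w1','well',.034,190,50,3.6,(499,493),(688,493),(594,402),(594,584))
CP('w1','shoulder',.07,100,40,6,(235,262),(442,262),(330,152),(330,375))
CP('w1','top',.102,100,40,6,(270,247))
E
```

```text
cradle [[0.5284, -0.1665], [0.5229, -0.2051], [0.3691, -0.1807], [0.3737, -0.1428]] mean [ 0.4485 -0.1738]
   ang -8.7 len 0.1565
   ang -9.0 len 0.1557
   ang -98.2 len 0.039
well [[0.4332, -0.2732], [0.4575, -0.3252], [0.4696, -0.2854], [0.4201, -0.3139]] mean [ 0.4451 -0.2994]
shoulder [[0.4494, -0.062], [0.4625, -0.09], [0.4698, -0.0696], [0.4402, -0.0804]] mean [ 0.4555 -0.0755]
top [[0.4558, -0.0765]] mean [ 0.4558 -0.0765]
```

>>> carry_out(targets=[[-1,[31,-31,20],0],[-1,[31,-31,30],0],[-1,[31,-32,32],0],[-1,[0,0,0],0],[-1,[0,0,0],0]])

```text
t: 1.7
eef_pos: [0.4515, -0.0841, 0.1702]
eef_rot: [-3.069, -0.668, 0.003]
force: [0.1, -0.7, 0.3]
width: 1.002
```

```bash
python3 -c "
from h import *
plan([.4547,-.071,.054],None);snap('wrist','w2')"
```

```text
t 1.7 pos [ 0.4515 -0.0841  0.1702] th 24.55 zdev [-1.8e-03  3.0e-04 -1.0e+00] shift mm [  8.6 -10.4 116.2] turn None w 1.002 F [ 0.1 -0.7  0.3]
```

View pics/w2.png

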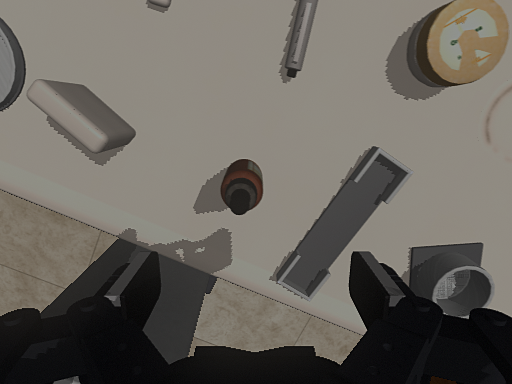

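```bash
python3 - <<'E'
from h import *
crop('w2',200,140,300,230,7,'w2a')
d=load('w2');o=telemetry.get_obs()
for b in((.4547,-.069),(.4555,-.0755)):
    print([w2px(d,[*b,z]).round(1) for z in(0,.07,.102)])
T=d['world_to_cam'];print('cam',-T[:3,:3].T@T[:3,3])
E
```

```text
[array([242.4, 175.1]), array([238.9, 194.5]), array([236.5, 207.7])]
[array([249.1, 177.1]), array([247.4, 197.1]), array([246.3, 210.7])]
cam [ 0.51535126 -0.05405396  0.2958734 ]
```

View pics/w2a.png

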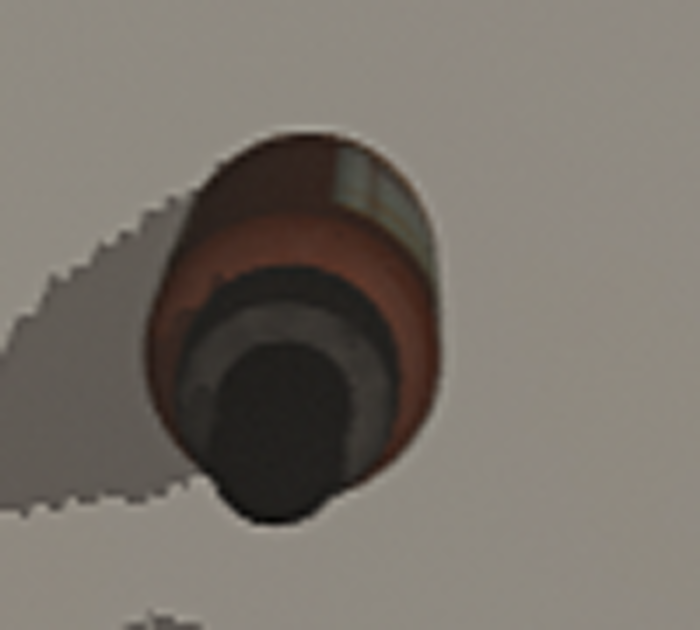

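>>> carry_out(targets=[[-1,[10,-10,0],0],[-1,[0,0,10],0],[-1,[0,0,40],0],[-1,[0,0,20],0],[-1,[0,0,0],0]])

```text
t: 2.25
eef_pos: [0.4545, -0.0719, 0.0983]
eef_rot: [-3.069, -0.664, 0.007]
force: [0.3, -0.2, 0.1]
width: 1.001
```

```bash
python3 -c "
from h import *
plan([.456,-.0713,.054],None);snap('wrist','w3')"
```

```text
t 2.25 pos [ 0.4545 -0.0719  0.0983] th 24.4 zdev [-4.8e-03  6.0e-04 -1.0e+00] shift mm [ 1.7  0.2 44.3] turn None w 1.001 F [ 0.3 -0.2  0.1]
```

View pics/w3.png

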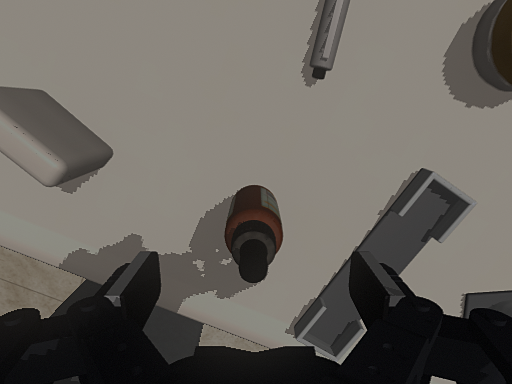

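>>> carry_out(targets=[[-1,[2,0,20],0],[-1,[0,0,24],0],[-1,[0,0,0],0],[1,[0,0,0],0],[1,[0,0,0],0]])

```text
t: 2.8
eef_pos: [0.4598, -0.0701, 0.0586]
eef_rot: [3.069, 0.666, 0.003]
force: [-0.5, -0.6, 0.2]
width: 0.698
```

>>> carry_out(targets=[[1,[0,0,0],0],[1,[0,0,0],0],[1,[0,0,0],0],[1,[0,0,0],0]])

```text
t: 3.2
eef_pos: [0.4596, -0.0696, 0.0582]
eef_rot: [3.069, 0.667, 0.003]
force: [-2.1, 0.2, 9.4]
width: 0.354
```

```bash
python3 -c "
from h import *
plan([.445,-.298,.13],None);snap('side','s1');crop('s1',200,130,400,260,4,'s1a')"
```

```text
t 3.2 pos [ 0.4596 -0.0696  0.0582] th 24.51 zdev [ 1.8e-03 -4.0e-04 -1.0e+00] shift mm [-107.9  201.8  -71.7] turn None w 0.354 F [-2.1  0.2  9.4]
```

View pics/s1a.png

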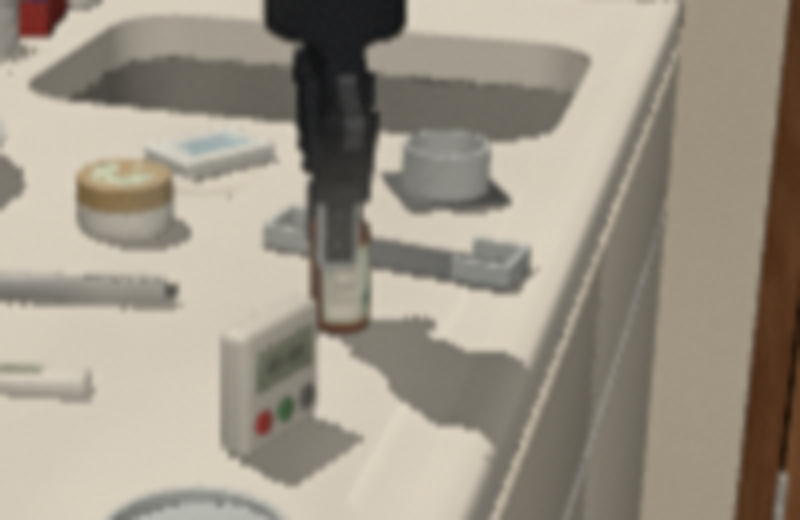

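>>> carry_out(targets=[[1,[0,0,-15],0],[1,[0,0,-30],0],[1,[0,0,-25],0],[1,[-5,10,0],0],[1,[-15,28,0],0]])

```text
t: 3.75
eef_pos: [0.4571, -0.111, 0.1278]
eef_rot: [3.068, 0.673, 0.003]
force: [-0.7, -0.2, -0.9]
width: 0.355
```

>>> carry_out(targets=[[1,[-20,38,0],0],[1,[-20,38,0],0],[1,[-20,37,0],0],[1,[-17,32,0],0],[1,[0,0,0],0]])

```text
t: 4.25
eef_pos: [0.4442, -0.2823, 0.1262]
eef_rot: [3.071, 0.655, -0.002]
force: [0.3, -0.0, -0.4]
width: 0.348
```

```bash
python3 -c "
from h import *
plan([.445,-.298,.13],None);snap('side','s2');snap('wrist','w4')"
```

```text
t 4.25 pos [ 0.4442 -0.2823  0.1262] th 24.09 zdev [-0.0012 -0.0016 -1.    ] shift mm [-5.7 14.7 -3.8] turn None w 0.348 F [ 0.3 -0.  -0.4]
```

View pics/s2.png

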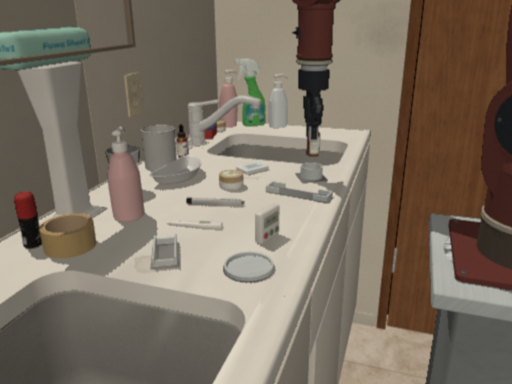

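View pics/w4.png

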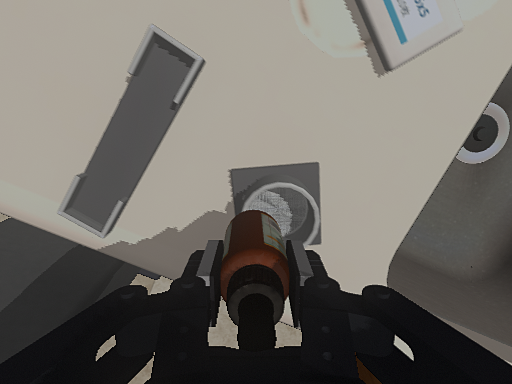

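```bash
python3 - <<'E'
from h import *
crop('w4',210,150,340,350,4,'w4a')
d=load('w4');o=telemetry.get_obs();M=R.from_rotvec(o['eef_rot']).as_matrix()
for dx in(-4,0,4):
  b=o['eef_pos']+M@[dx/1000,0,0]
  print(dx,[w2px(d,[b[0],b[1],z]).round(1) for z in(.068,.138,.17)])
q=CP('w4','rimLR',.034,0,0,1,(243,212),(321,218))
q=CP('w4','foot',.004,0,0,1,(230,170),(318,162),(321,243));print((q[0]+q[2])/2);ang(q[0],q[1]);ang(q[1],q[2])
for c in((.445,-.2975),(.445,-.3)):
  print(np.array([w2px(d,[c[0]+.028*np.cos(a),c[1]+.028*np.sin(a),.034]) for a in np.linspace(0,6.28,9)]).round(0).tolist())
E
```

```text
-4 [array([253.2, 231. ]), array([252.6, 295.2]), array([251.9, 353.6])]
0 [array([253.2, 224.9]), array([252.5, 286.5]), array([251.9, 342.8])]
4 [array([253.2, 218.8]), array([252.5, 277.6]), array([251.8, 331.7])]
rimLR [[0.4398, -0.2714], [0.4588, -0.3245]] mean [ 0.4493 -0.298 ]
foot [[0.4579, -0.2512], [0.4919, -0.3113], [0.4321, -0.3451]] mean [ 0.4607 -0.3025]
[ 0.44504316 -0.29815336  0.004     ]
   ang -60.5 len 0.0691
   ang -150.5 len 0.0687
[[296.0, 186.0], [266.0, 185.0], [243.0, 205.0], [243.0, 233.0], [263.0, 252.0], [291.0, 253.0], [313.0, 235.0], [316.0, 207.0], [296.0, 186.0]]
[[299.0, 187.0], [269.0, 186.0], [247.0, 206.0], [246.0, 234.0], [266.0, 254.0], [294.0, 254.0], [317.0, 236.0], [319.0, 208.0], [299.0, 187.0]]
```

View pics/w4a.png

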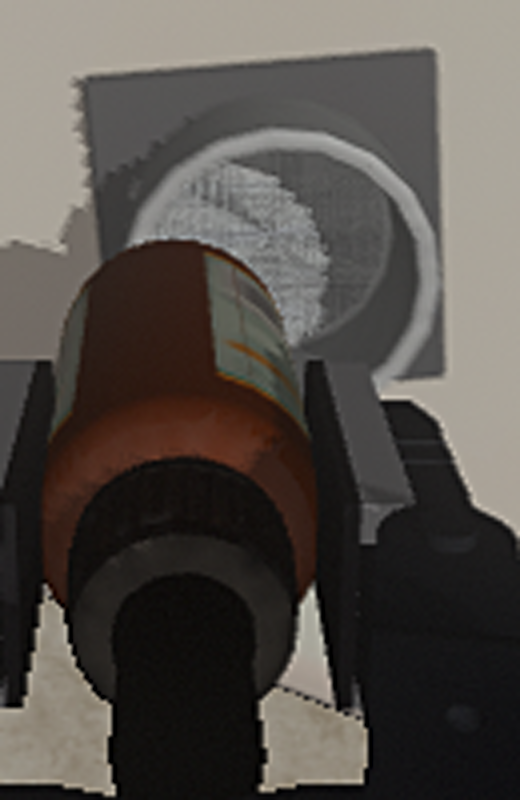

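```bash
python3 -c "
from h import *
plan([.449,-.296,.064],None)"
```

```text
t 4.35 pos [ 0.4456 -0.277   0.1262] th 24.39 zdev [-1.e-03  8.e-04 -1.e+00] shift mm [-4.7 18.8 62.1] turn None w 0.356 F [ 0.4  1.2 -0.5]
```

>>> carry_out(targets=[[1,[-5,19,0],0],[1,[0,0,0],0],[1,[0,0,10],0],[1,[0,0,8],0],[1,[0,0,0],0]])

```text
t: 4.85
eef_pos: [0.4488, -0.2941, 0.1071]
eef_rot: [-3.067, -0.668, 0.003]
force: [-0.1, -0.6, -1.1]
width: 0.352
```

```bash
python3 -c "
from h import *
plan([.449,-.296,.063],None);snap('wrist','w5');plan([.449,-.296,.063],None);crop('w5',200,130,380,350,3.5,'w5a')"
```

```text
t 4.85 pos [ 0.4488 -0.2941  0.1071] th 24.59 zdev [-0.0025  0.0019 -1.    ] shift mm [-0.5  1.9 44.1] turn None w 0.352 F [-0.1 -0.6 -1.1]
t 4.9 pos [ 0.4492 -0.2946  0.1079] th 24.57 zdev [-0.0016  0.0013 -1.    ] shift mm [-0.7  1.3 44.9] turn None w 0.35 F [ 0.4  0.1 -0.3]
```

View pics/w5.png

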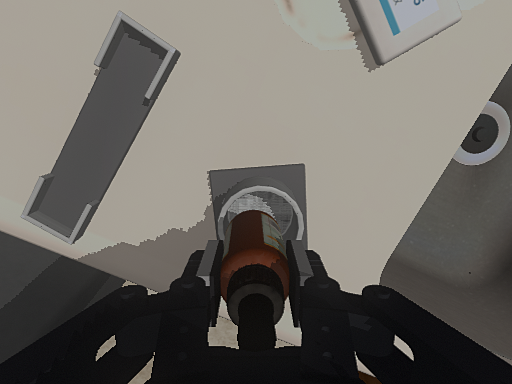

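>>> carry_out(targets=[[1,[0,3,5],0],[1,[0,0,12],0],[1,[0,0,12],0],[1,[0,0,6],0],[1,[0,0,4],0]])

```text
t: 5.4
eef_pos: [0.4504, -0.2981, 0.0687]
eef_rot: [-3.069, -0.667, 0.002]
force: [0.1, -0.1, -0.1]
width: 0.35
```

```bash
python3 -c "
from h import *
snap('wrist','w6');plan([.449,-.296,.062],None);d=snap('side','s3');crop('s3',260,100,360,210,6,'s3a')"
```

```text
t 5.45 pos [ 0.4503 -0.2981  0.0685] th 24.51 zdev [-0.0014  0.001  -1.    ] shift mm [-0.3 -2.5  6.5] turn None w 0.349 F [ 0.  -0.1 -1.1]
```

View pics/w6.png

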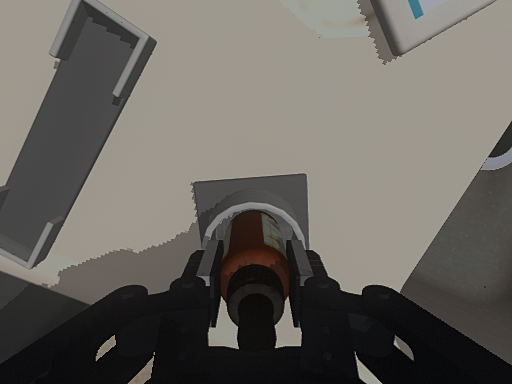

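View pics/s3a.png

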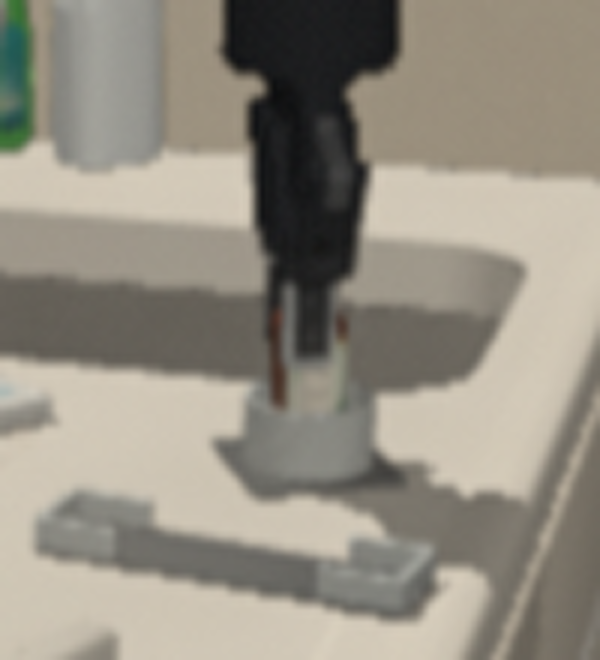

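>>> carry_out(targets=[[1,[0,0,4],0],[1,[0,0,2],0],[1,[0,0,1],0],[1,[0,0,0],0]])

```text
t: 5.9
eef_pos: [0.4509, -0.2985, 0.0629]
eef_rot: [-3.07, -0.667, -0.0]
force: [0.1, -0.1, -1.8]
width: 0.348
```

```bash
python3 -c "
from h import *
plan([.449,-.296,.062],None)"
```

```text
t 5.9 pos [ 0.4509 -0.2985  0.0629] th 24.51 zdev [ 0.  0. -1.] shift mm [-0.7 -3.   0.9] turn None w 0.348 F [ 0.1 -0.1 -1.8]
```

>>> carry_out(targets=[[1,[0,0,1],0],[1,[0,0,1],0],[1,[0,0,0],0]])

```text
t: 6.2
eef_pos: [0.4514, -0.2985, 0.0623]
eef_rot: [3.069, 0.667, 0.001]
force: [-3.7, 3.4, 12.6]
width: 0.353
```

>>> carry_out(targets=[[-0.2,[0,0,0],0],[-0.2,[0,0,0],0],[-0.2,[0,0,0],0],[-0.6,[0,0,-5],0],[-1,[0,0,-10],0]])

```text
t: 6.7
eef_pos: [0.4504, -0.2982, 0.0758]
eef_rot: [-3.069, -0.667, 0.002]
force: [-0.1, 0.5, -1.2]
width: 0.913
```

```bash
python3 -c "
from h import *
plan([.6227,-.176,.15],None);d=snap('side','s4');crop('s4',260,100,360,210,6,'s4a')"
```

```text
t 6.7 pos [ 0.4504 -0.2982  0.0758] th 24.51 zdev [-1.3e-03  9.0e-04 -1.0e+00] shift mm [207.4 -39.8 -74.3] turn None w 0.913 F [-0.1  0.5 -1.2]
```

View pics/s4a.png

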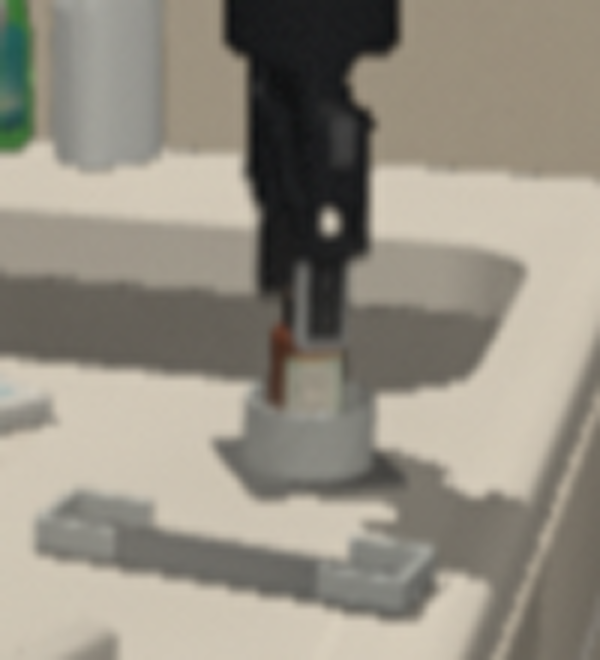

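>>> carry_out(targets=[[-1,[0,0,-30],0],[-1,[0,0,-40],0],[-1,[0,0,-30],0],[-1,[20,-4,0],0],[-1,[35,-7,0],0]])

```text
t: 7.25
eef_pos: [0.496, -0.268, 0.1781]
eef_rot: [3.068, 0.659, 0.002]
force: [1.2, 0.1, 0.0]
width: 0.999
```

>>> carry_out(targets=[[-1,[35,-7,0],0],[-1,[35,-7,0],0],[-1,[30,-6,0],0],[-1,[0,0,0],0],[-1,[0,0,0],0]])

```text
t: 7.75
eef_pos: [0.5793, -0.2055, 0.1761]
eef_rot: [-3.07, -0.669, -0.0]
force: [0.1, -1.1, -0.2]
width: 0.997
```

```bash
python3 -c "
from h import *
plan([.6227,-.176,.15],None);d=snap('wrist','w7');snap('top','t2')"
```

```text
t 7.75 pos [ 0.5793 -0.2055  0.1761] th 24.59 zdev [ 0.e+00  1.e-04 -1.e+00] shift mm [51.7 -8.8 26.1] turn None w 0.997 F [ 0.1 -1.1 -0.2]
```

View pics/w7.png

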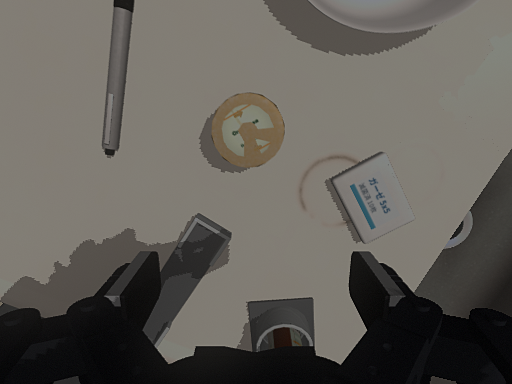

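View pics/t2.png

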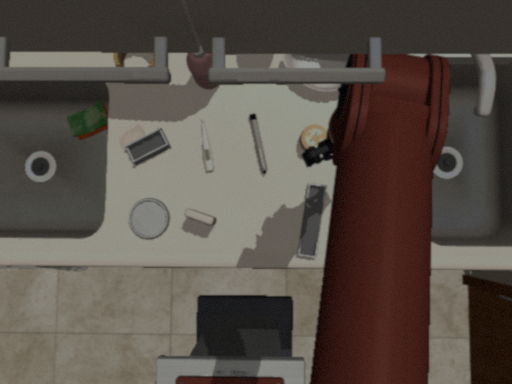

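```bash
python3 - <<'E'
from h import *
CP('w7','pot',.035,0,0,1,(211,129.5),(285,129.5),(248,93),(248,166.5))
q=CP('w7','torch',.014,0,0,1,(121,8),(110,153));ang(q[1],q[0])
CP('w7','gauze near corner',.012,0,0,1,(328,183),(363,241),(412,215),(380,153))
plan([.6227,-.176,.026])
E
```

```text
pot [[0.6127, -0.1502], [0.6379, -0.2052], [0.6511, -0.1661], [0.5975, -0.1903]] mean [ 0.6248 -0.1779]
torch [[0.6683, -0.0465], [0.5534, -0.0736]] mean [ 0.6109 -0.06  ]
   ang 13.3 len 0.118
gauze near corner [[0.6104, -0.2655], [0.5732, -0.3242], [0.6161, -0.3534], [0.6545, -0.2951]] mean [ 0.6136 -0.3095]
t 7.85 pos [ 0.5783 -0.2071  0.1761] th 24.43 zdev [-4.e-04 -6.e-04 -1.e+00] shift mm [ 53.4 -10.  150.1] turn None w 0.997 F [-0.4 -1.   1.1]
```

>>> carry_out(targets=[[-1,[27,-4,0],0],[-1,[27,-5,20],0],[-1,[0,0,40],0],[-1,[0,0,20],0],[-1,[0,0,0],0]])

```text
t: 8.35
eef_pos: [0.6216, -0.1763, 0.0926]
eef_rot: [-3.068, -0.664, 0.009]
force: [-0.1, 0.2, -0.3]
width: 0.999
```

```bash
python3 -c "
from h import *
d=snap('wrist','w8');plan([.624,-.177,.026],None)"
```

```text
t 8.4 pos [ 0.623  -0.1766  0.095 ] th 24.41 zdev [-2.7e-03  1.0e-04 -1.0e+00] shift mm [ 0.9  0.9 69. ] turn None w 1.001 F [ 1.4  0.5 -0.2]
```

View pics/w8.png

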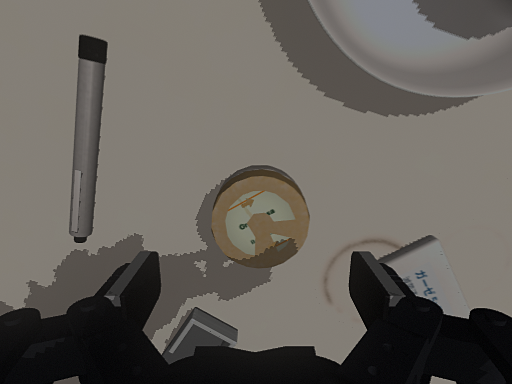

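>>> carry_out(targets=[[-1,[1,3,15],0],[-1,[0,0,30],0],[-1,[0,0,20],0],[-1,[0,0,4],0],[-1,[0,0,0],0]])

```text
t: 8.9
eef_pos: [0.6268, -0.1782, 0.0273]
eef_rot: [3.07, 0.666, 0.0]
force: [-0.3, 0.3, 0.8]
width: 0.999
```

```bash
python3 -c "
from h import *
d=snap('wrist','w9');plan([.624,-.177,.026],None);snap('side','s5');crop('s5',180,80,320,220,5,'s5a')"
```

```text
t 8.95 pos [ 0.6274 -0.1781  0.0281] th 24.48 zdev [ 1.5e-03 -4.0e-04 -1.0e+00] shift mm [-2.6 -2.4  2.1] turn None w 0.998 F [0.7 0.2 0.3]
```

View pics/w9.png

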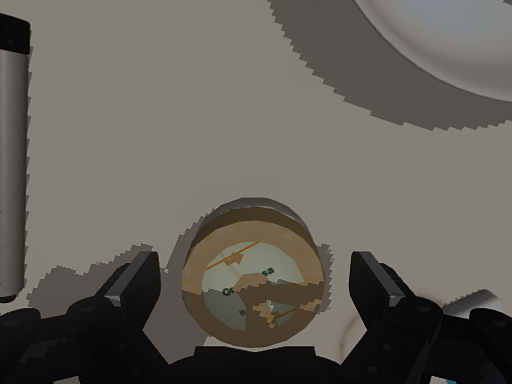

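View pics/s5a.png

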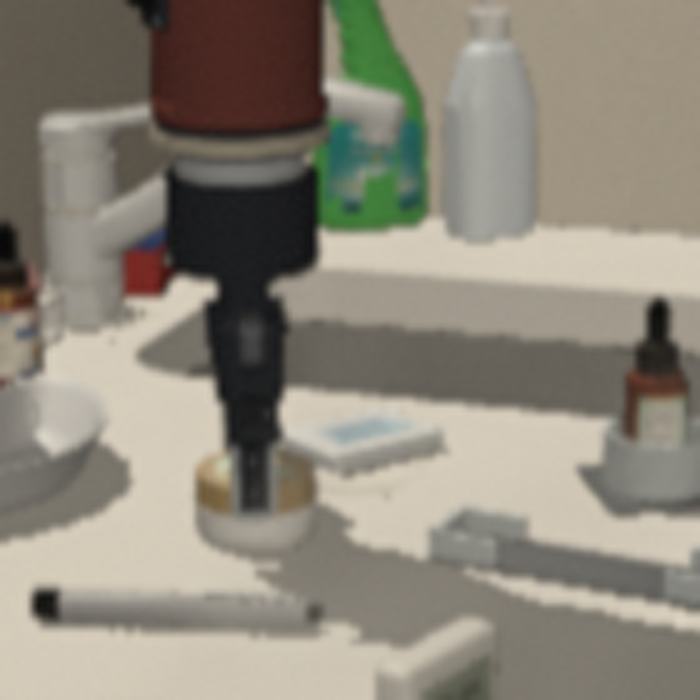

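>>> carry_out(targets=[[1,[-2,0,2],0],[1,[0,0,0],0],[1,[0,0,0],0],[1,[0,0,0],0],[1,[0,0,0],0]])

```text
t: 9.5
eef_pos: [0.6254, -0.179, 0.0262]
eef_rot: [3.069, 0.666, 0.002]
force: [-1.2, -0.1, 5.6]
width: 0.7
```

>>> carry_out(targets=[[1,[0,0,0],0],[1,[0,0,-10],0],[1,[0,0,-30],0],[1,[0,0,-40],0],[1,[0,0,0],0]])

```text
t: 10.0
eef_pos: [0.6281, -0.179, 0.1116]
eef_rot: [3.066, 0.666, 0.013]
force: [0.6, 0.6, -0.6]
width: 0.697
```

```bash
python3 -c "
from h import *
d=snap('wrist','w10');plan([.450,.1807,.11],None)"
```

```text
t 10.05 pos [ 0.6268 -0.1788  0.1089] th 24.51 zdev [ 0.0058 -0.0016 -1.    ] shift mm [ -11.7 -400.5   -2.7] turn None w 0.703 F [-0.6  0.4 -0.3]
```

View pics/w10.png

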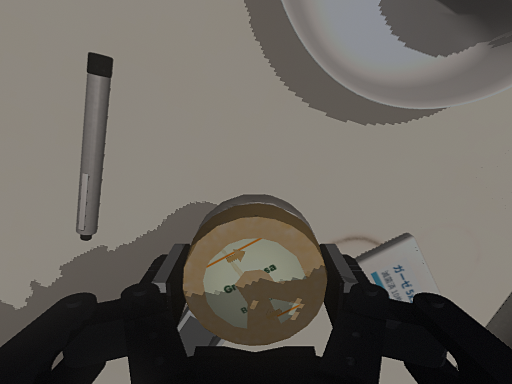

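>>> carry_out(targets=[[1,[0,-25,-6],0],[1,[-2,-40,0],0],[1,[-2,-42,0],0],[1,[-2,-42,0],0],[1,[-2,-42,0],0]])

```text
t: 10.55
eef_pos: [0.5367, -0.0067, 0.1104]
eef_rot: [-3.07, -0.667, 0.002]
force: [-0.1, 1.0, -0.4]
width: 0.698
```

>>> carry_out(targets=[[1,[0,-42,0],0],[1,[-2,-42,0],0],[1,[-2,-42,0],0],[1,[0,-30,0],0],[1,[0,0,0],0]])

```text
t: 11.05
eef_pos: [0.4675, 0.1364, 0.1108]
eef_rot: [-3.067, -0.677, 0.001]
force: [0.7, -0.2, -0.1]
width: 0.7
```

```bash
python3 -c "
from h import *
plan([.450,.1807,.11],None)"
```

```text
t 11.05 pos [0.4675 0.1364 0.1108] th 24.89 zdev [-9.e-04  8.e-04 -1.e+00] shift mm [  2.8 -47.5   0.8] turn None w 0.7 F [ 0.7 -0.2 -0.1]
```

>>> carry_out(targets=[[1,[1,-25,0],0],[1,[2,-22,0],0],[1,[0,0,0],0],[1,[0,0,0],0]])

```text
t: 11.45
eef_pos: [0.4531, 0.1757, 0.1106]
eef_rot: [3.07, 0.667, -0.001]
force: [-0.6, -1.1, -0.5]
width: 0.7
```

```bash
python3 -c "
from h import *
snap('wrist','w11');plan([.450,.1807,.04],None)"
```

```text
t 11.5 pos [0.4533 0.1752 0.1106] th 24.47 zdev [-5.e-04 -6.e-04 -1.e+00] shift mm [-0.7 -6.4 70.6] turn None w 0.702 F [-0.1  0.3 -0.7]
```

View pics/w11.png

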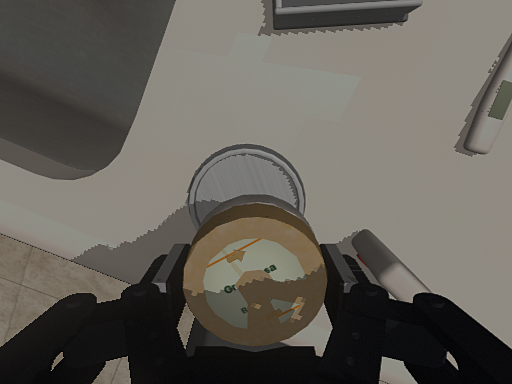

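```bash
python3 - <<'E'
from h import *
d=load('w11');o=telemetry.get_obs();M=R.from_rotvec(o['eef_rot']).as_matrix();p=o['eef_pos']
for z in(.118,.12): 
  q=np.array([px2w(d,u,v,z) for u,v in((184,281),(328,281),(256,217),(256,345))]).mean(0); print(z,'pot in tool', (M.T@(q-p)*1000).round(1))
a=px2w(d,246.5,145,.003);t=(M.T@(a-p))*1000;print('dish centre in tool from top edge',t[0]-45,t[1])
print('via top cam',(M.T@(np.array([.4499,.1807,0])-p)*1000).round(1))
E
```

```text
0.118 pot in tool [ 0.3 -0.8 -7.4]
0.12 pot in tool [ 1.5 -0.8 -9.4]
dish centre in tool from top edge -0.4818059318682941 -7.30354425945908
via top cam [ -0.8  -6.5 110.6]
```

>>> carry_out(targets=[[1,[-2,-6,10],0],[1,[0,0,30],0],[1,[0,0,20],0],[1,[0,0,5],0],[1,[0,0,0],0]])

```text
t: 12.0
eef_pos: [0.4482, 0.1804, 0.0451]
eef_rot: [-3.07, -0.666, 0.003]
force: [0.4, -0.1, -0.2]
width: 0.699
```

```bash
python3 -c "
from h import *
snap('wrist','w12');plan([.450,.1807,.03],None);snap('side','s6');crop('s6',180,180,320,290,5,'s6a')"
```

```text
t 12.05 pos [0.4489 0.1808 0.046 ] th 24.49 zdev [-5.e-04  1.e-04 -1.e+00] shift mm [ 1.   0.6 16. ] turn None w 0.702 F [0.  0.2 0. ]
```

View pics/w12.png

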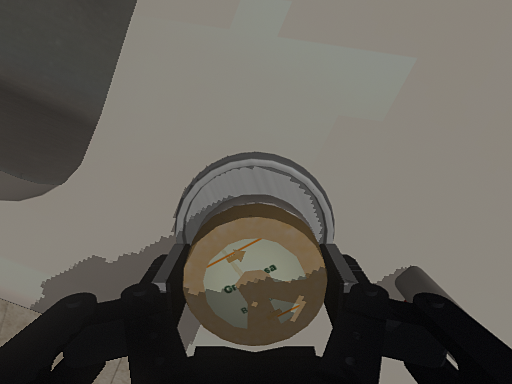

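View pics/s6a.png

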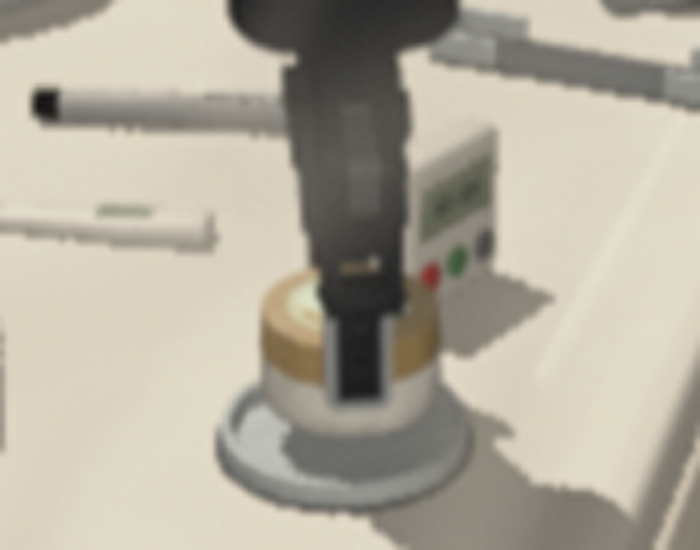

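>>> carry_out(targets=[[1,[1,0,8],0],[1,[0,0,4],0],[1,[0,0,2],0],[1,[0,0,0],0]])

```text
t: 12.5
eef_pos: [0.4495, 0.1813, 0.0317]
eef_rot: [-3.07, -0.667, 0.001]
force: [0.2, -0.2, -0.9]
width: 0.702
```

>>> carry_out(targets=[[1,[0,0,2],0],[1,[0,0,0],0]])

```text
t: 12.7
eef_pos: [0.45, 0.1815, 0.0302]
eef_rot: [3.07, 0.667, 0.001]
force: [-0.1, 0.0, 2.3]
width: 0.701
```

>>> carry_out(targets=[[1,[0,0,1],0],[1,[0,0,0],0]])

```text
t: 12.9
eef_pos: [0.45, 0.1814, 0.0301]
eef_rot: [3.069, 0.667, 0.0]
force: [-6.4, -1.7, 18.5]
width: 0.698
```

```bash
python3 -c "
from h import *
snap('side','s7');crop('s7',180,180,320,290,5,'s7a');plan([.6147,-.055,.15],10.9)"
```

```text
t 12.95 pos [0.4499 0.1815 0.0301] th 24.52 zdev [ 5.e-04 -5.e-04 -1.e+00] shift mm [  51.8  283.6 -119.7] turn 13.62 w 0.699 F [-6.9 -2.7 17.6]
```

View pics/s7a.png

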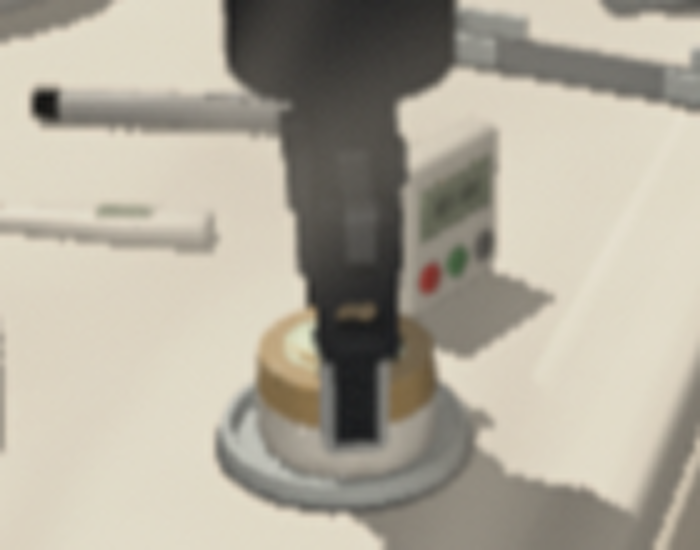

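>>> carry_out(targets=[[-0.7,[0,0,0],0],[-0.8,[0,0,0],0],[-0.8,[0,0,0],0],[-0.8,[0,0,-10],0],[-1,[0,0,-30],0]])

```text
t: 13.45
eef_pos: [0.448, 0.1806, 0.0677]
eef_rot: [-3.07, -0.667, 0.008]
force: [0.2, -0.1, 0.3]
width: 0.996
```

>>> carry_out(targets=[[-1,[0,0,-40],0],[-1,[0,0,-40],0],[-1,[8,38,0],4.5],[-1,[8,42,0],4.5],[-1,[8,42,0],4.5]])

```text
t: 13.95
eef_pos: [0.5147, 0.0741, 0.1503]
eef_rot: [-3.127, -0.298, -0.003]
force: [-0.2, -0.0, -0.2]
width: 1.001
```

```bash
python3 -c "
from h import *
snap('wrist','w13');plan([.6147,-.0565,.12],10.9)"
```

```text
t 14.0 pos [0.5172 0.0659 0.1497] th 10.14 zdev [ 0.0022 -0.0028 -1.    ] shift mm [ 74.4 137.5  30.3] turn -0.76 w 1.0 F [ 2.  -7.5  0.9]
```

View pics/w13.png

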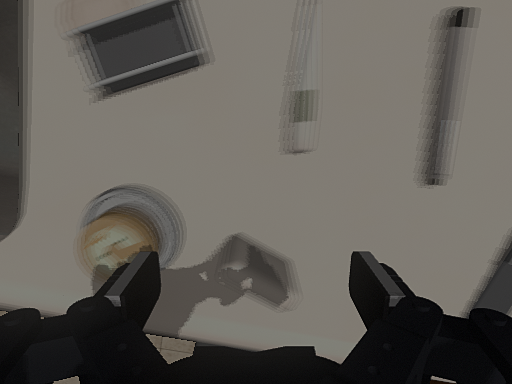

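>>> carry_out(targets=[[-1,[18,34,0],0],[-1,[19,35,0],0],[-1,[18,34,0],0],[-1,[18,30,0],0],[-1,[0,0,0],0]])

```text
t: 14.5
eef_pos: [0.6125, -0.0467, 0.149]
eef_rot: [3.127, 0.292, 0.001]
force: [0.1, -0.9, -0.7]
width: 1.001
```

```bash
python3 -c "
from h import *
plan([.6147,-.0565,.02],10.9)"
```

```text
t 14.5 pos [ 0.6125 -0.0467  0.149 ] th 10.68 zdev [ 7.0e-04 -1.2e-03 -1.0e+00] shift mm [  0.2   9.9 129. ] turn -0.22 w 1.001 F [ 0.1 -0.9 -0.7]
```

>>> carry_out(targets=[[-1,[0,8,10],0],[-1,[0,0,30],0],[-1,[0,0,10],0],[-1,[0,0,0],0]])

```text
t: 14.9
eef_pos: [0.6104, -0.0486, 0.0971]
eef_rot: [-3.126, -0.303, 0.006]
force: [-0.2, 0.2, 0.8]
width: 1.001
```

```bash
python3 -c "
from h import *
snap('wrist','w14');plan([.6147,-.0565,.02],10.9)"
```

```text
t 14.95 pos [ 0.6115 -0.0487  0.0986] th 11.08 zdev [-1.5e-03  5.0e-04 -1.0e+00] shift mm [ 1.8  8.3 78.6] turn 0.18 w 1.003 F [0.  1.  0.4]
```

View pics/w14.png

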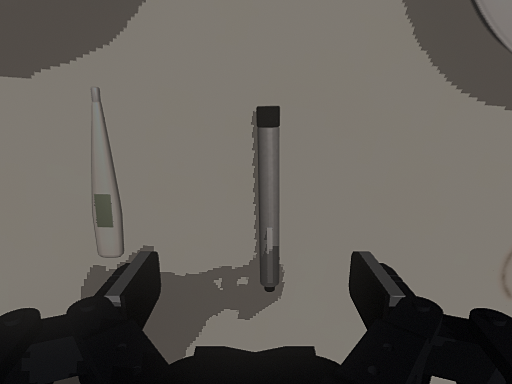

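```bash
python3 - <<'E'
from h import *
d=load('w14');o=telemetry.get_obs();M=R.from_rotvec(o['eef_rot']).as_matrix();p=o['eef_pos']
for u,v in((268,107),(269.5,291)):
  print((M.T@(px2w(d,u,v,.012)-p)*1000).round(1))
E
```

```text
[69.4  7.3 86.5]
[-62.8  10.   86.7]
```

>>> carry_out(targets=[[-1,[3,9,10],-1],[-1,[0,0,30],0],[-1,[0,0,25],0],[-1,[0,0,9],0],[-1,[0,0,0],0]])

```text
t: 15.45
eef_pos: [0.6164, -0.058, 0.0241]
eef_rot: [-3.124, -0.329, 0.003]
force: [0.8, -0.0, 0.3]
width: 0.997
```

```bash
python3 -c "
from h import *
snap('wrist','w15');plan([.6147,-.0565,.0205],10.9)"
```

```text
t 15.5 pos [ 0.6173 -0.0578  0.0254] th 12.03 zdev [ 2.e-04  1.e-04 -1.e+00] shift mm [-2.2 -1.9  4.9] turn 1.13 w 0.999 F [ 0.3 -0.5  0.6]
```

View pics/w15.png

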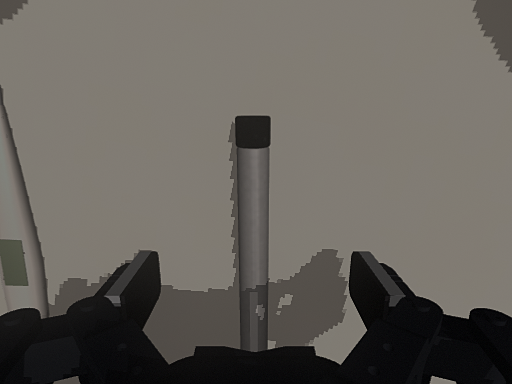

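>>> carry_out(targets=[[-1,[0,0,4],0],[-1,[0,0,0],0],[0.3,[0,0,0],0],[1,[0,0,0],0],[1,[0,0,0],0]])

```text
t: 16.0
eef_pos: [0.6171, -0.0578, 0.0213]
eef_rot: [3.124, 0.329, 0.001]
force: [-0.5, 0.1, 0.6]
width: 0.515
```

>>> carry_out(targets=[[1,[0,0,0],0],[1,[0,0,0],0],[1,[0,0,0],0],[1,[0,0,0],0]])

```text
t: 16.4
eef_pos: [0.6171, -0.0578, 0.0212]
eef_rot: [3.124, 0.329, 0.001]
force: [-0.8, 0.0, 4.2]
width: 0.159
```

```bash
python3 -c "
from h import *
snap('side','s8');crop('s8',160,130,300,230,5,'s8a');plan([.6147,-.0565,.0205],10.9)"
```

```text
t 16.45 pos [ 0.6171 -0.0578  0.0212] th 12.01 zdev [ 4.e-04 -1.e-04 -1.e+00] shift mm [-2.1 -1.8  0.7] turn 1.11 w 0.153 F [-1.  -0.2  4.5]
```

View pics/s8a.png

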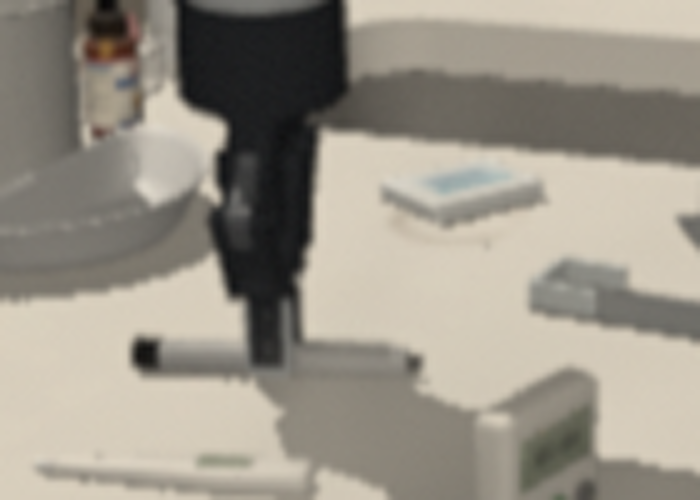

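```bash
python3 -c "
from h import *
o=telemetry.get_obs()
print(np.array([.449,-.1725])-o['eef_pos'][:2])
# final-frame: simulate rows
th=12.01;turns=[5,5,5,5.4];p=np.zeros(2);g=(np.array([.449,-.1725])-o['eef_pos'][:2])*1000
for k in turns:
    c,s=np.cos(np.radians(th)),np.sin(np.radians(th)); st=g/len(turns)
    print(c*st[0]+s*st[1], s*st[0]-c*st[1]); th-=k
"
```

```text
[-0.16808523 -0.11468906]
-47.06771020462131 19.300771444118922
-45.20643028634752 23.329547424027133
-43.001102137205706 27.180771461272617
-40.468509636024386 30.82513341549928
```

>>> carry_out(targets=[[1,[0,0,-15],0],[1,[0,0,-30],0],[1,[0,0,-25],0],[1,[-20,8,0],2],[1,[-37,16,0],4]])

```text
t: 16.95
eef_pos: [0.567, -0.09, 0.0928]
eef_rot: [-3.136, -0.168, -0.006]
force: [-0.2, 0.0, -0.7]
width: 0.158
```

>>> carry_out(targets=[[1,[-36,20,0],4.5],[1,[-34,22,0],5],[1,[-30,22,0],5],[1,[-10,10,0],0],[1,[0,0,0],0]])

```text
t: 17.45
eef_pos: [0.4543, -0.1685, 0.0916]
eef_rot: [3.132, -0.235, 0.0]
force: [0.1, 0.4, -0.8]
width: 0.156
```

```bash
python3 -c "
from h import *
plan([.449,-.1725,.0252],-8.4)"
```

```text
t 17.45 pos [ 0.4543 -0.1685  0.0916] th -8.59 zdev [ 1.e-04 -8.e-04 -1.e+00] shift mm [-4.7  4.7 66.4] turn -0.19 w 0.156 F [ 0.1  0.4 -0.8]
```

>>> carry_out(targets=[[1,[-4,4,10],0],[1,[0,0,15],0],[1,[0,0,0],0],[1,[0,0,0],0]])

```text
t: 17.85
eef_pos: [0.4515, -0.1695, 0.0656]
eef_rot: [-3.132, 0.229, 0.001]
force: [-0.6, -0.3, 0.4]
width: 0.156
```

```bash
python3 -c "
from h import *
snap('wrist','w16');plan([.449,-.1725,.0252],-8.4);snap('side','s9');crop('s9',220,110,370,220,5,'s9a');snap('top','t3');crop('t3',270,160,400,270,5,'t3a')"
```

```text
t 17.9 pos [ 0.4517 -0.1697  0.066 ] th -8.39 zdev [ 0.e+00  6.e-04 -1.e+00] shift mm [-2.3  3.2 40.8] turn 0.01 w 0.158 F [-0.4 -0.  -0.4]
```

View pics/w16.png

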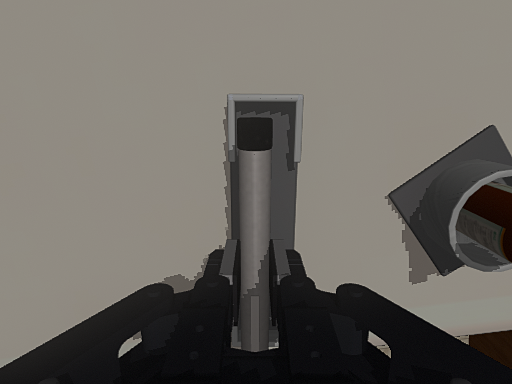

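View pics/s9a.png

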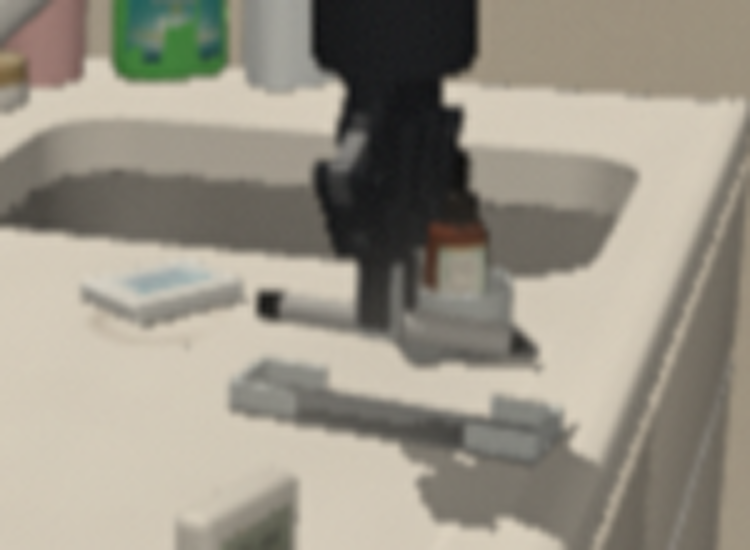

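View pics/t3a.png

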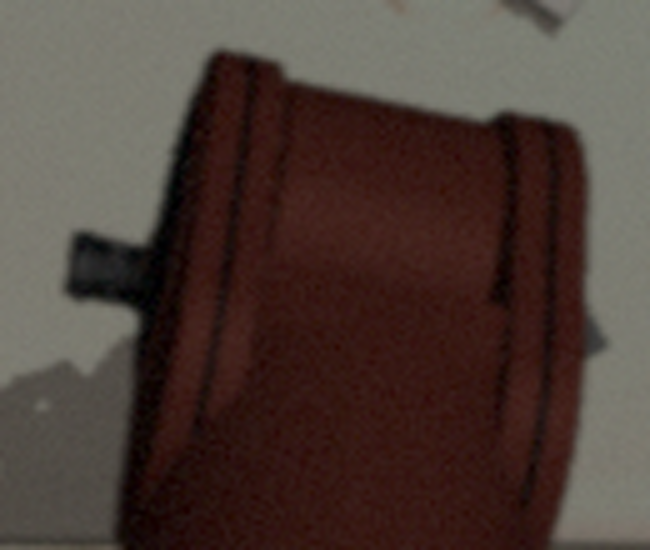

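>>> carry_out(targets=[[1,[0,5,0],0],[1,[0,0,10],0],[1,[0,0,10],0],[1,[0,0,0],0],[1,[0,0,0],0]])

```text
t: 18.5
eef_pos: [0.4499, -0.1751, 0.0453]
eef_rot: [-3.132, 0.232, 0.002]
force: [-0.5, 0.3, -0.4]
width: 0.152
```

```bash
python3 -c "
from h import *
snap('wrist','w17');plan([.4505,-.1725,.0252],-8.4);snap('side','s10');crop('s10',250,160,370,220,6,'s10a')"
```

```text
t 18.55 pos [ 0.4502 -0.1752  0.0457] th -8.48 zdev [-4.e-04  3.e-04 -1.e+00] shift mm [-0.1 -2.7 20.5] turn -0.08 w 0.156 F [-0.5 -0.1  0.5]
```

View pics/w17.png

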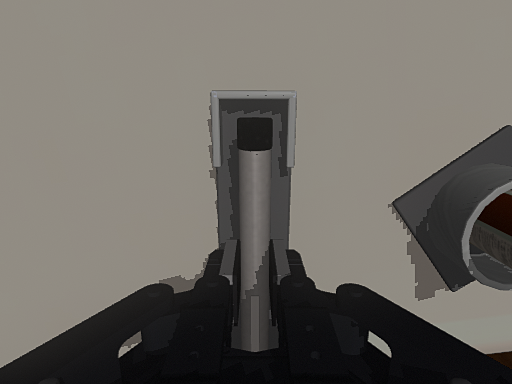

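View pics/s10a.png

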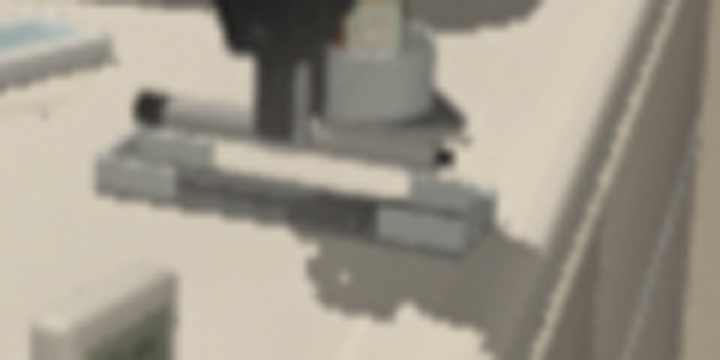

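>>> carry_out(targets=[[1,[0,-1,10],0],[1,[0,0,7],0],[1,[0,0,2],0],[1,[0,0,0],0]])

```text
t: 19.0
eef_pos: [0.45, -0.1741, 0.0263]
eef_rot: [-3.133, 0.232, 0.002]
force: [0.3, -0.8, -0.7]
width: 0.155
```

>>> carry_out(targets=[[1,[0,0,1],0],[1,[0,0,0],0]])

```text
t: 19.2
eef_pos: [0.4505, -0.1744, 0.026]
eef_rot: [3.133, -0.233, 0.0]
force: [0.5, 0.5, -1.2]
width: 0.16
```

>>> carry_out(targets=[[1,[0,0,1.5],0],[1,[0,0,0],0]])

```text
t: 19.4
eef_pos: [0.4507, -0.1745, 0.0252]
eef_rot: [3.133, -0.233, 0.001]
force: [-2.5, 0.6, 9.1]
width: 0.155
```

```bash
python3 -c "
from h import *
snap('wrist','w18');plan([.4505,-.1725,.0252],-8.4);snap('side','s11');crop('s11',250,160,370,220,6,'s11a')"
```

```text
t 19.45 pos [ 0.4507 -0.1744  0.0252] th -8.5 zdev [ 5.e-04 -3.e-04 -1.e+00] shift mm [-0.5 -1.9 -0. ] turn -0.1 w 0.154 F [-3.   1.5  8.5]
```

View pics/s11a.png

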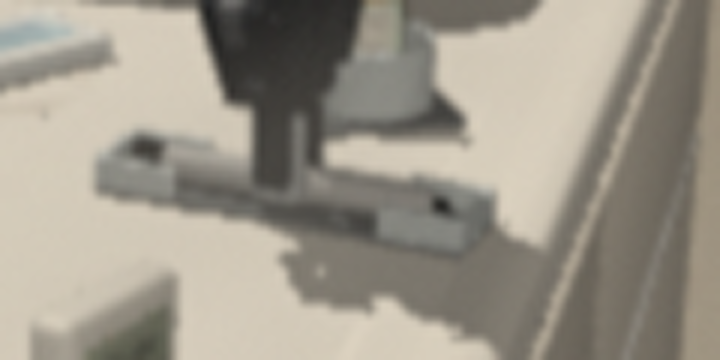

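View pics/w18.png

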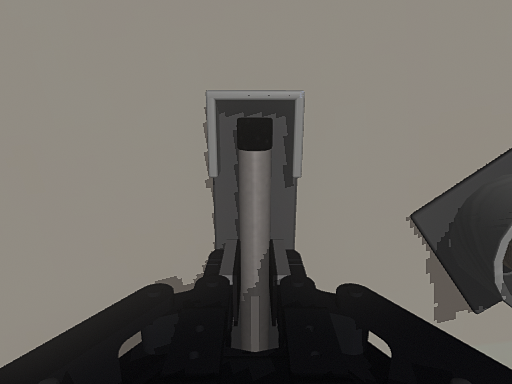

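>>> carry_out(targets=[[-0.3,[0,0,0],0],[-0.3,[0,0,0],0],[-0.3,[0,0,0],0],[-0.3,[0,0,-10],0],[-0.3,[0,0,-30],0]])

```text
t: 20.0
eef_pos: [0.4486, -0.1737, 0.0632]
eef_rot: [-3.131, 0.232, 0.007]
force: [1.0, 0.4, -0.1]
width: 0.65
```

>>> carry_out(targets=[[-1,[0,0,-40],0],[-1,[0,0,-45],-8],[-1,[0,-30,-20],-8],[-1,[0,-40,0],-8],[-1,[5,-40,0],-8]])

```text
t: 20.5
eef_pos: [0.4399, -0.0638, 0.1711]
eef_rot: [3.073, 0.647, 0.004]
force: [1.0, 1.1, 0.2]
width: 1.0
```

```bash
python3 -c "
from h import *
snap('side','s12');crop('s12',250,130,370,220,6,'s12a');plan([.4534,.0626,.15],73.7)"
```

```text
t 20.55 pos [ 0.4389 -0.0569  0.1707] th 24.67 zdev [ 0.0011  0.0014 -1.    ] shift mm [  63.1 -102.5   20.9] turn -49.03 w 1.003 F [ 0.4  7.  -0.7]
```

View pics/s12a.png

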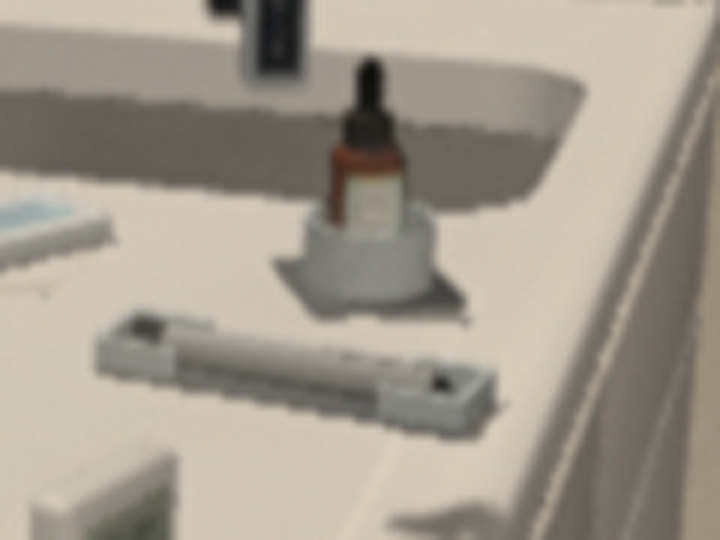

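>>> carry_out(targets=[[-1,[13,-21,0],-8],[-1,[15,-19,0],-8],[-1,[18,-16,0],-8],[-1,[20,-14,0],-8],[-1,[22,-11,0],-8]])

```text
t: 21.05
eef_pos: [0.4563, 0.0569, 0.1701]
eef_rot: [2.667, 1.66, 0.0]
force: [0.1, 0.1, 0.5]
width: 1.002
```

>>> carry_out(targets=[[-1,[0,0,0],-8],[-1,[0,0,0],0],[-1,[0,0,0],0]])

```text
t: 21.35
eef_pos: [0.4563, 0.0555, 0.1697]
eef_rot: [2.554, 1.829, -0.0]
force: [-0.1, 0.6, -0.1]
width: 0.998
```

```bash
python3 -c "
from h import *
snap('wrist','w19');plan([.4534,.0626,.044],73.7)"
```

```text
t 21.4 pos [0.4562 0.0554 0.1696] th 71.21 zdev [ 1.e-04 -3.e-04 -1.e+00] shift mm [  6.   -5.  125.6] turn -2.49 w 1.002 F [-0.  -0.5  0.2]
```

View pics/w19.png

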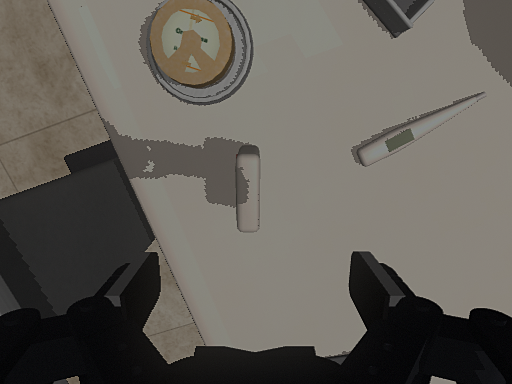

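```bash
python3 - <<'E'
from h import *
crop('w19',220,130,280,245,6,'w19a')
d=load('w19');o=telemetry.get_obs();M=R.from_rotvec(o['eef_rot']).as_matrix();p=o['eef_pos']
for u,v in((248,155),(248,232)):
  print((M.T@(px2w(d,u,v,.064)-p)*1000).round(1))
E
```

```text
[ 38.3  -5.  105.6]
[-21.5  -5.3 105.6]
```

View pics/w19a.png

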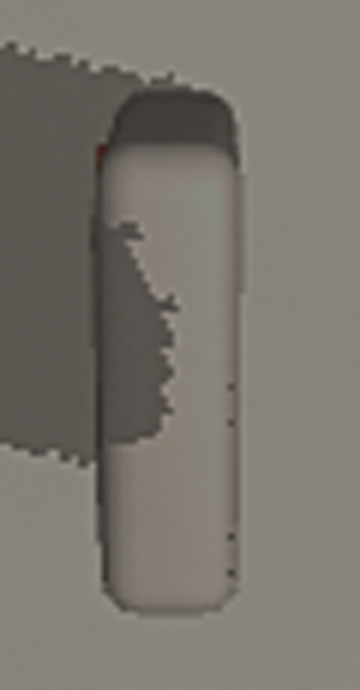

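>>> carry_out(targets=[[-1,[7,-5,10],-1],[-1,[0,0,35],0],[-1,[0,0,30],0],[-1,[0,0,10],0],[-1,[0,0,0],0]])

```text
t: 21.9
eef_pos: [0.4525, 0.0643, 0.0831]
eef_rot: [-2.532, -1.856, 0.004]
force: [-0.5, 0.3, -0.6]
width: 0.999
```

```bash
python3 -c "
from h import *
snap('wrist','w20');plan([.4534,.0626,.044],73.7)"
```

```text
t 21.95 pos [0.4535 0.0645 0.0844] th 72.49 zdev [-1.1e-03  4.0e-04 -1.0e+00] shift mm [-1.8  0.5 40.4] turn -1.21 w 1.001 F [ 0.2 -0.7 -0.1]
```

View pics/w20.png

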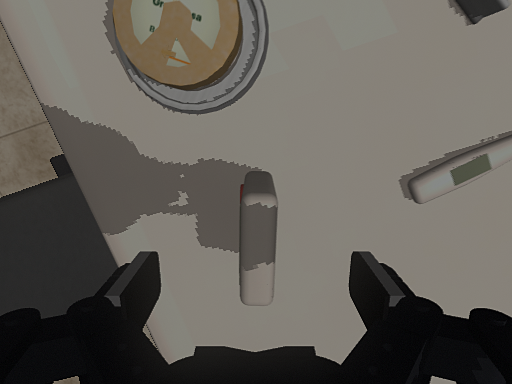

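>>> carry_out(targets=[[-1,[0,1,20],1],[-1,[0,0,18],0],[-1,[0,0,0],0],[0.3,[0,0,0],0],[1,[0,0,0],0]])

```text
t: 22.45
eef_pos: [0.4557, 0.0641, 0.0479]
eef_rot: [2.549, 1.835, 0.003]
force: [0.2, 1.1, -0.3]
width: 0.695
```

>>> carry_out(targets=[[1,[0,0,0],0],[1,[0,0,0],0],[1,[0,0,0],0],[1,[0,0,0],0],[1,[0,0,0],0]])

```text
t: 22.95
eef_pos: [0.455, 0.064, 0.0469]
eef_rot: [2.549, 1.835, 0.001]
force: [-0.9, 0.0, 7.3]
width: 0.2
```

```bash
python3 -c "
from h import *
snap('wrist','w21');snap('side','s13');crop('s13',200,150,320,260,6,'s13a');plan([.6088,.1875,.12],117.8)"
```

```text
t 23.05 pos [0.455  0.064  0.0469] th 71.51 zdev [ 5.e-04 -1.e-04 -1.e+00] shift mm [165.9 106.7 -73. ] turn -46.29 w 0.201 F [-0.8 -0.8  7. ]
```

View pics/w21.png

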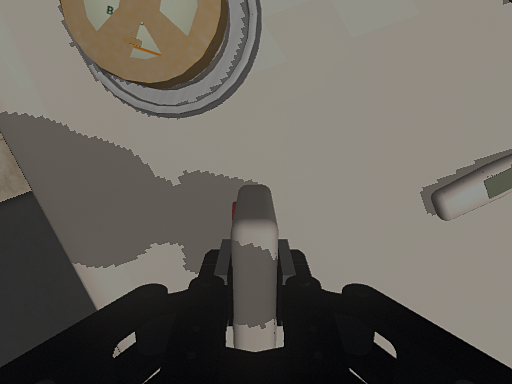

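View pics/s13a.png

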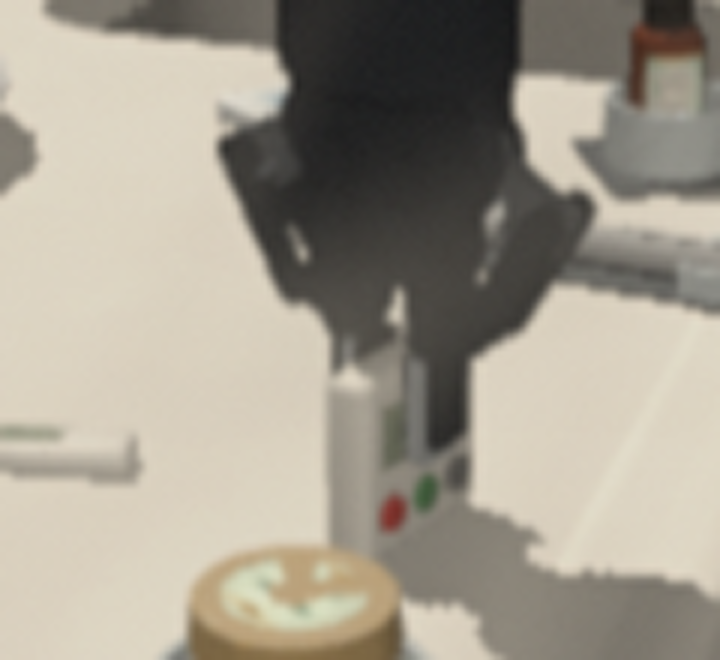

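>>> carry_out(targets=[[1,[0,0,-15],0],[1,[0,0,-35],0],[1,[0,0,-30],0],[1,[28,18,0],-7.7],[1,[25,21,0],-7.7]])

```text
t: 23.55
eef_pos: [0.5073, 0.1052, 0.1279]
eef_rot: [2.275, 2.163, 0.002]
force: [0.2, 0.0, -1.2]
width: 0.206
```

>>> carry_out(targets=[[1,[22,24,0],-7.7],[1,[18,27,0],-7.7],[1,[15,29,0],-7.7],[1,[10,26,0],-7.7],[1,[0,0,0],0]])

```text
t: 24.05
eef_pos: [0.604, 0.1881, 0.1256]
eef_rot: [-1.616, -2.692, -0.003]
force: [-0.7, 0.3, -0.8]
width: 0.205
```

```bash
python3 -c "
from h import *
plan([.6088,.1875,.12],117.8)"
```

```text
t 24.05 pos [0.604  0.1881 0.1256] th 118.06 zdev [-6.0e-04  2.6e-03 -1.0e+00] shift mm [-2.8  4.   5.6] turn 0.26 w 0.205 F [-0.7  0.3 -0.8]
```

>>> carry_out(targets=[[1,[0,2,0],0],[1,[0,0,0],0],[1,[0,0,0],0]])

```text
t: 24.35
eef_pos: [0.6041, 0.1854, 0.1265]
eef_rot: [1.627, 2.687, -0.001]
force: [0.3, -0.2, -0.7]
width: 0.205
```

```bash
python3 -c "
from h import *
snap('wrist','w22');plan([.6088,.1875,.051],117.8);snap('side','s14');crop('s14',110,150,260,280,5,'s14a')"
```

```text
t 24.4 pos [0.6042 0.1855 0.1266] th 117.63 zdev [ 2.e-04 -7.e-04 -1.e+00] shift mm [-0.3  5.1 75.6] turn -0.17 w 0.206 F [-0.5 -0.3 -1.5]
```

View pics/w22.png

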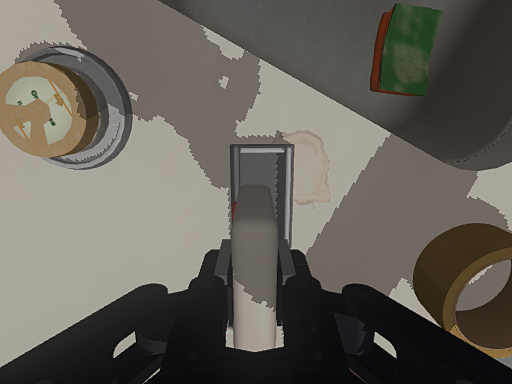

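View pics/s14a.png

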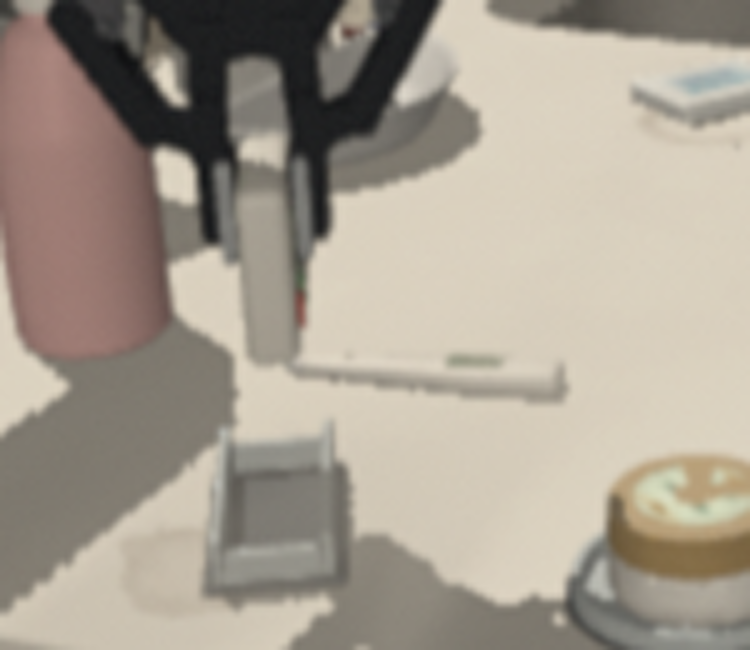

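```bash
python3 - <<'E'
from h import *
d=load('w22');o=telemetry.get_obs();M=R.from_rotvec(o['eef_rot']).as_matrix();p=o['eef_pos']
for u,v,z in((231,145,.02),(293,145,.02),(262,152,.016)):
  print((M.T@(px2w(d,u,v,z)-p)*1000).round(1))
E
```

```text
[ 45.1 -16.6 106.6]
[ 45.1  28.1 106.6]
[ 39.5   5.9 110.6]
```

>>> carry_out(targets=[[1,[0,5,5],0],[1,[0,0,20],0],[1,[0,0,15],0],[1,[0,0,5],0],[1,[0,0,0],0]])

```text
t: 24.95
eef_pos: [0.6083, 0.1884, 0.0803]
eef_rot: [-1.624, -2.688, 0.002]
force: [0.1, 0.0, -0.1]
width: 0.201
```

```bash
python3 -c "
from h import *
snap('wrist','w23');plan([.6088,.1875,.051],117.8);snap('side','s15');crop('s15',110,170,260,280,5,'s15a')"
```

```text
t 25.0 pos [0.6088 0.1886 0.0813] th 117.71 zdev [-6.e-04  1.e-04 -1.e+00] shift mm [-1.  -0.5 30.3] turn -0.09 w 0.203 F [ 0.6  0.8 -0.7]
```

View pics/w23.png

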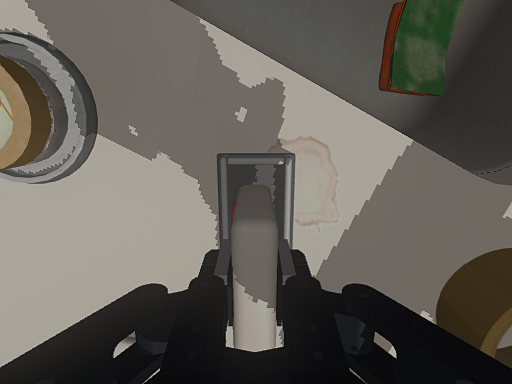

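View pics/s15a.png

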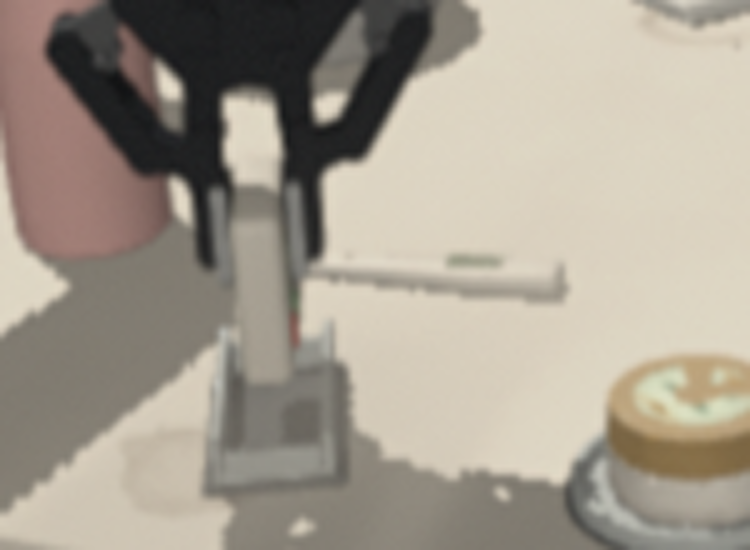

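>>> carry_out(targets=[[1,[0,1,12],0],[1,[0,0,12],0],[1,[0,0,4],0],[1,[0,0,1],0],[1,[0,0,0],0]])

```text
t: 25.55
eef_pos: [0.6097, 0.1891, 0.0522]
eef_rot: [-1.625, -2.689, 0.0]
force: [-0.2, -0.4, -0.6]
width: 0.205
```

>>> carry_out(targets=[[1,[0,0,1.5],0],[1,[0,0,0],0]])

```text
t: 25.75
eef_pos: [0.61, 0.1892, 0.0512]
eef_rot: [1.625, 2.689, 0.001]
force: [-0.3, -0.5, -0.5]
width: 0.206
```

>>> carry_out(targets=[[1,[0,0,1],0],[1,[0,0,0],0]])

```text
t: 25.95
eef_pos: [0.61, 0.1892, 0.0511]
eef_rot: [1.625, 2.688, 0.0]
force: [-3.1, -0.6, 6.8]
width: 0.204
```

```bash
python3 -c "
from h import *
plan([.6088,.1875,.051],117.8);snap('side','s16');crop('s16',110,170,260,280,5,'s16a')"
```

```text
t 25.95 pos [0.61   0.1892 0.0511] th 117.71 zdev [ 8.e-04 -2.e-04 -1.e+00] shift mm [-0.9 -1.9  0.1] turn -0.09 w 0.204 F [-3.1 -0.6  6.8]
```

View pics/s16a.png

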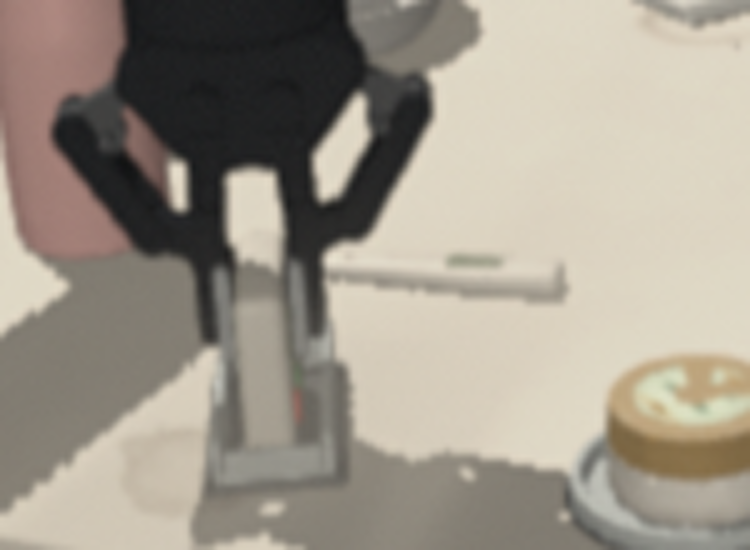

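Seated with contact force. Release and rise.

>>> carry_out(targets=[[0.2,[0,0,0],0],[-0.2,[0,0,0],0],[-0.2,[0,0,0],0],[-0.2,[0,0,-5],0],[-0.2,[0,0,-20],0]])

```text
t: 26.5
eef_pos: [0.6085, 0.1885, 0.0734]
eef_rot: [-1.623, -2.687, 0.004]
force: [0.2, -0.0, -0.5]
width: 0.602
```

>>> carry_out(targets=[[-0.5,[0,0,-40],0],[-1,[0,0,-45],0],[-1,[0,0,-40],0],[-1,[0,-30,0],0],[-1,[-20,-30,0],0]])

```text
t: 27.0
eef_pos: [0.565, 0.1468, 0.2019]
eef_rot: [1.618, 2.692, 0.005]
force: [-0.6, -0.4, -0.1]
width: 1.003
```

>>> carry_out(targets=[[-1,[-40,0,0],0],[-1,[-40,0,0],0],[-1,[-40,0,0],0],[-1,[0,0,0],0],[-1,[0,0,0],0]])

```text
t: 27.5
eef_pos: [0.6219, 0.0363, 0.1999]
eef_rot: [-1.627, -2.687, -0.0]
force: [0.3, 1.2, 0.2]
width: 1.0
```

```bash
python3 -c "
from h import *
plan([.6088,.1875,.051],117.8);snap('side','s17');snap('top','t17');snap('wrist','w24')
crop('s17',110,150,350,290,3.3,'s17a')"
```

```text
t 27.5 pos [0.6219 0.0363 0.1999] th 117.59 zdev [-3.e-04  4.e-04 -1.e+00] shift mm [140.   58.4 149. ] turn -0.21 w 1.0 F [0.3 1.2 0.2]
```

View pics/s17a.png

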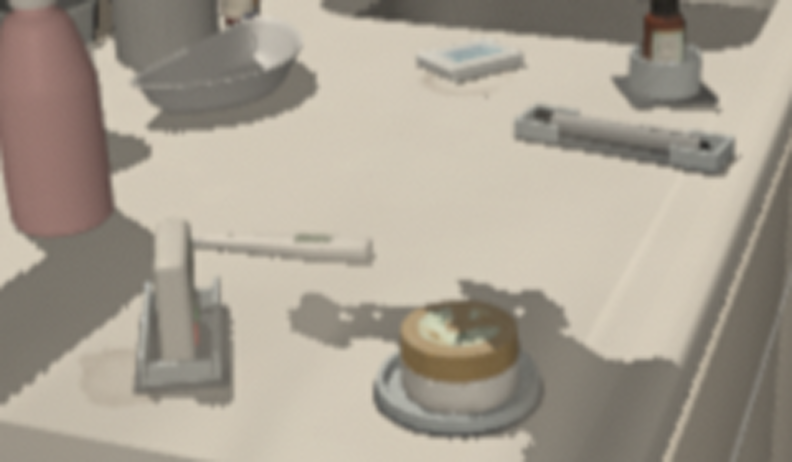

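View pics/t17.png

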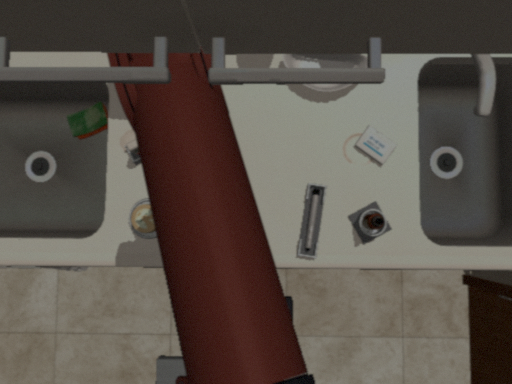

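View pics/w24.png

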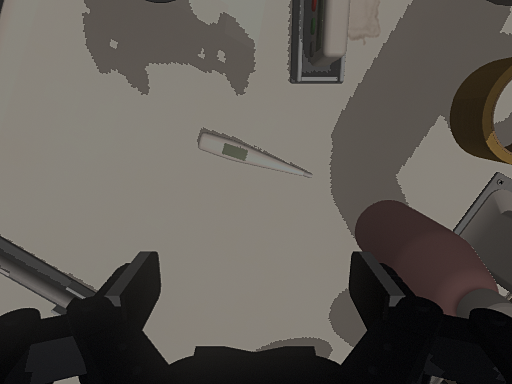

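>>> carry_out(targets=[[-1,[0,-40,0],0],[-1,[0,-30,0],0],[-1,[0,0,0],0],[-1,[0,0,0],0]])

```text
t: 28.05
eef_pos: [0.5596, 0.0054, 0.2005]
eef_rot: [1.623, 2.688, 0.0]
force: [0.2, 0.7, -0.1]
width: 1.002
```

```bash
python3 -c "
from h import *
a=load('s17')['image'];b=load('side0')['image']
d=np.abs(a.astype(int)-b).max(2)
print('therm diff',d[215:232,165:225].mean(),'gauze',d[160:176,235:270].mean())
snap('side','s18');plan([.6,.1,.2]);crop('s18',110,150,350,290,3.3,'s18a')"
```

```text
therm diff 8.604901960784314 gauze 8.675
t 28.1 pos [0.5601 0.0058 0.2005] th 117.79 zdev [ 0.0012 -0.     -1.    ] shift mm [64.7 79.2  0.5] turn None w 1.002 F [-0.1  0.9 -0.5]
```

View pics/s18a.png

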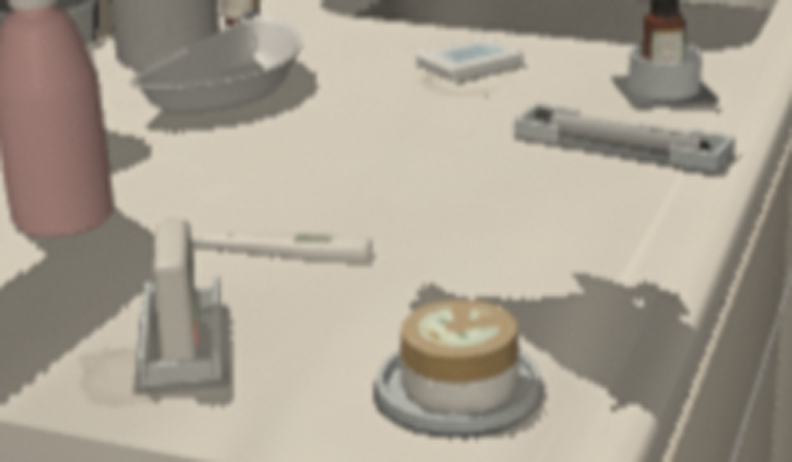

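All four are in their holders, the two bystanders are where they were, and the gripper is clear of everything.

```bash
python3 -c "
from h import *
print(job.job_done())"
```

```text
the job is handed in; nothing more can be done
None
```

I put the dropper bottle, cream pot, pen torch and timer, in that order, into their holders and handed the job in at about 28 s.

- **Seating:** each item was lowered until the wrist felt it touch the holder floor (about 7–19 N), at the height expected from where it was gripped. Only then did I release it.
- **Final pictures:** the bottle is upright in its well, the pot flat in its dish, the torch lying in its cradle and the timer on its foot in its slot. The open gripper is clear of everything, about 0.2 m up.
- **Bystanders:** the thermometer and gauze pack look unmoved in the last side view. A rough pixel comparison with the first picture showed only small differences in both areas. I did not measure their positions again.
- **What disagreed:** the top and wrist cameras differed by 2–7 mm on some positions. I corrected each by lining up in the wrist picture before lowering. Wrist readings of about 7 N showed up twice during fast moves in open air and were gone once the arm stopped.

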